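Clear the offcuts into the castor caddy, park it and shut the vent

TASK

Clear up after cutting: shut the dust vent fully by pressing on its flush shutter and sliding it, and lay all the plastic offcuts from the red mat in the wheeled caddy while it still stands where it is. Then push the loaded caddy on its wheels, without lifting or tipping it, until its castors trail straight, and steer it into the taped bay, nose to the closed end, centred and square in the outline, with all four castors still trailing straight behind their pivots. Leave the hex key set and the circuit board where they are.

Things in the scene. Friction and masses are not known exactly. Their poses are not given: they have to be found in the camera images.
- stub: plain grey plastic offcut, square bar stub, 52 x 25 x 25 mm (its own x, y, z), its long axis x; its origin is the centre of its underside. About 40 g. It starts flat on the red mat, in any order in the row; some of the five offcuts are absent in a given run
- strip: plain grey plastic offcut, flat strip, 54 x 34 x 12 mm (its own x, y, z), its long axis x; its origin is the centre of its underside. About 40 g. It starts flat on the red mat, in any order in the row; some of the five offcuts are absent in a given run
- channel: plain grey plastic offcut, U-channel piece, open side up (walls and floor 7 mm thick), 50 x 34 x 20 mm (its own x, y, z), its long axis x; its origin is the centre of its underside. About 40 g. It starts flat on the red mat, in any order in the row; some of the five offcuts are absent in a given run
- step: plain grey plastic offcut, stepped block: 14 mm high over its -x half, 24 mm high over its +x half, 52 x 30 x 24 mm (its own x, y, z), its long axis x; its origin is the centre of its underside. About 40 g. It starts flat on the red mat, in any order in the row; some of the five offcuts are absent in a given run
- chip: plain grey plastic offcut, short flat block, 44 x 30 x 16 mm (its own x, y, z), its long axis x; its origin is the centre of its underside. About 40 g. It starts flat on the red mat, in any order in the row; some of the five offcuts are absent in a given run
- caddy: open aluminium tray on four swivel castors, 220 long, 140 wide; origin on the bench under its middle, x to its nose (push bar at the tail), z up. Tray inside x -94 to 106, y -66 to 66, floor 38 and rim 60 above the bench. About 0.86 kg, rolls freely any way. Castor pivots at x +-80, y +-55, wheels 24 across, trail 15; a turned castor swings into line after 60 to 80 mm of straight rolling
- push_bar (a point): middle of the caddy's push bar, a level dark steel bar across the tail, pinched from above: 12 mm thick along the caddy's x, 14 mm high (108 to 122 mm above the bench), 110 mm clear between its uprights; at x -104, y 0, z 115 mm in the caddy's frame
- hub_fl (a point): wheel centre of the caddy's front left castor; when the castor trails straight it is at x 65, y 55 mm in the caddy's frame, and it circles at 15 mm round its pivot at x 80, y 55
- hub_fr (a point): wheel centre of the caddy's front right castor; when the castor trails straight it is at x 65, y -55 mm in the caddy's frame, and it circles at 15 mm round its pivot at x 80, y -55
- hub_rl (a point): wheel centre of the caddy's rear left castor; when the castor trails straight it is at x -95, y 55 mm in the caddy's frame, and it circles at 15 mm round its pivot at x -80, y 55
- hub_rr (a point): wheel centre of the caddy's rear right castor; when the castor trails straight it is at x -95, y -55 mm in the caddy's frame, and it circles at 15 mm round its pivot at x -80, y -55
- bay: parking bay: a U of 16 mm wide white tape flat on the bench. Origin at its centre; x points to the closed end, where the caddy's nose goes; the tail end is open. Clear inside 250 mm (x -125 to 125) by 170 mm, 15 mm more than the caddy on every side. A caddy parked right has its origin on the bay's origin, x axes the same way
- mat: red hard silicone mat, fixed, 110 x 380 x 4 mm (x, y, z), its top 4 mm above the bench; origin at the centre of its underside
- vent: dust extraction vent, a fixed low grey block 90 x 160 x 24 mm (x, y, z), origin at the centre of its underside. In its top a flush aluminium shutter plate without handle slides along the vent's y; dark slots in the +y half of the 5 mm deep recess are covered when it is shut
- shutter (a joint): travel of the shutter along the vent's +y: 0 fully open, 0.062 m fully shut at the end stop. Stays where left; about 1.2 N of friction; carried along by pressing down on it with some 6 to 15 N and dragging
- shutter_top (a point): centre of the top face of the shutter plate (62 x 60 mm), 24 mm above the bench, flush with the vent's frame; moves with it
- hexset: hex key set in a black plastic holder 70 x 34 x 40 mm (keys reach 75 mm up), origin at the centre of its underside; loose; not part of the job
- pcb: green circuit board 75 x 110 x 5 mm, parts on it up to 15 mm high, origin at the centre of its underside; loose; not part of the job
Things that resemble listed ones, but are neither listed nor needed, are in the scene too. Leave any green or yellow look-alike of the channel alone.

How it is judged:
By the outcome, as a careful person would: the job done as asked, in the order asked, and still so for the second after the job is handed in, with the robot touching nothing.
Of stub, strip, channel, step, chip only 3 to 5 are there at a start; the rules pass over those that are not, and their reading is None.
At some moment in a run one of stub, strip, channel, step, chip may be knocked a few centimetres aside while the robot is not near it.
Once in a run the grip may slacken for a moment while it holds something.
It also fails if it takes over 210 s, if anything falls off the work surface, if the arm or the gripper's body presses on something with over 40 N, if the wrist force passes 120 N, or if a joint passes its speed limit or range.

ROBOT

A 6-joint arm with a two-finger parallel gripper is mounted at the origin on the work surface. World frame = base frame: x ahead of the robot, y to its left, z up, the work surface at z = 0. Lengths are in mm, angles in degrees, forces in N, time in s.
With the tool pointing down it reaches from about 225 to 875 mm from the base axis. Payload 3.4 kg.
Tool frame: the origin (TCP) lies midway between the tips of the shut fingers; the grasp point (between the pads) lies 19 mm behind it (r.grip_depth is the distance from the TCP to the grasp point, in mm); z points along the fingers, y is the direction in which the jaws open and shut (so a half turn about z gives the same grasp; the last joint's range is limited). The gripper opens to 85 mm and grips with 20 to 120 N. Pads are 22 mm wide; open, the fingers measure 114 mm over their backs; the gripper's body (76 mm by 85 mm) begins 54 mm behind the grasp point. The pads swing forward as they close: fully open they stand 13 mm farther back than shut.
Start: joints at [-80.844, 15.808, 86.224, -0, 77.962, -6.933], TCP at [159.345, -552.514, 231.328] pointing down, gripper open.
Joint ranges: [-165.64, 165.64], [-43.16, 119.46], [12.63, 154.43], [-67.54, 247.53], [6.08, 155.33], [-154.97, 154.97]. Speed limits (degrees/s): [147.25, 147.25, 180, 180, 180, 180].

INTERFACE

Orientations are given as a 3x3 rotation matrix whose columns are the frame's x, y, z axes.
In Python, from workcell import r, get_image, camera_info, job gives the robot as it stands.
- The arm moves only by the tool arm_command, never from a script. Its arguments are lists of equal length, an entry for each row: "dp": the shift along the tool's x, y, z in cm, a list of three; "dr": the turn, a rotation vector about the tool's x, y, z in rad, a list of three; "gripper": the closure in counts, from 0 (fully open) to 255 (shut). A call has 1 to 10 rows; each row shifts and turns the commanded pose from where the row before left it, along the tool's axes as they then stand; what a row does not reach is not made up. A row lasts 1/8 s, in which the tool goes at most 62.5 mm and 10.7 degrees, less where a joint would pass 70% of its speed; a pose out of reach is approached as far as the arm can. A call with a gripper value outside its range is refused whole. The fingers move at their own pace and stop on an object; "grip_force" is the grip in N (left out, the last holds). Time passes only in rows, so rows that do not move let the fingers close. It gives the time, the measured TCP pose, the force and the opening at its end, in the units of the state.
- r.get_state(): the state, without advancing time (a new reading comes with each control period).
- get_image(name): name is "scene" or "side" or "wrist"; returns (picture, depth): 400x640x3 uint8, red, green, blue; 400x640 float32, mm along the optical axis (not along the pixel's ray), 0 where there is no reading.
- camera_info(name): a dict with "fx", "fy", "cx", "cy" (pixels), "k1" (the pictures are not rectified: a ray, as slopes to the right and down, at radius r is drawn at 1 + k1 r^2 times it, then the intrinsics apply), "pose" (4x4, takes a point from camera to world coordinates). Camera axes: x right, y down, z forward; pixel columns grow to the right and rows downward; lengths in mm; the calibration is good to about 2 mm. A picture is of the moment at which its call begins: read the wrist's pose just before it. camera_info takes no time and is no camera call; for the wrist camera it gives the pose at the moment of the call.
- job.sign_off(): hands the job in, once; it reports no verdict.
The state is a dict: "t": time; "joints": joint angles; "dq": joint speeds; "tau": joint torques, N m; "ee_pos": TCP position; "orientation": TCP orientation; "force": force on the tool from outside, world axes, zero at the start; "wrist_torque": the same for the moment, N m; "grip_width": finger opening in mm.
Only numpy, scipy, OpenCV 4.12 (cv2) and the standard library are available. Lean on these libraries where they do the work, as an engineer would, in place of code of your own. Each camera call takes 0.05 s, during which the arm holds its last target.

## Working session

There is one attempt and no reset: what is moved stays moved. The work goes in short steps, Python scripts to look and compute and a tool call to move; the robot and the scene stay as the last step left them, time stands still between calls to the robot, and variables do not carry over. Pictures are saved under pics/ and viewed, and the job is handed in when it is done.

Besides the shell and the picture viewer there is one more tool, called after "Call:" as name(argument=value, ...) on one line, values as JSON. arm_command: Moves the arm, as the interface text tells. Its arguments: {"type":"object","properties":{"dp":{"type":"array"},"dr":{"type":"array"},"gripper":{"type":"array"},"grip_force":{"type":"number"}},"required":["dp","dr","gripper"]}

```bash
ls; mkdir -p pics
cat > h.py <<'E'
import numpy as np, cv2
from workcell import r, get_image, camera_info, job
def snap(name, tag):
    ci=camera_info(name); im,d=get_image(name)
    np.savez(f'pics/{tag}.npz',im=im,d=d,pose=ci['pose'],k=[ci['fx'],ci['fy'],ci['cx'],ci['cy'],ci['k1']])
    cv2.imwrite(f'pics/{tag}.png',im[:,:,::-1]); return im,d,ci
def load(tag):
    z=np.load(f'pics/{tag}.npz'); return z['im'],z['d'],z['pose'],z['k']
def rays(px,k):
    fx,fy,cx,cy,k1=k; px=np.atleast_2d(np.array(px,float))
    K=np.array([[fx,0,cx],[0,fy,cy],[0,0,1]]); 
    p=cv2.undistortPoints(px.reshape(-1,1,2),K,np.array([k1,0,0,0.])).reshape(-1,2)
    return np.c_[p,np.ones(len(p))]
def atz(tag,px,z):
    _,_,P,k=load(tag); v=rays(px,k)@P[:3,:3].T; o=P[:3,3]
    return o+v*((z-o[2])/v[:,2])[:,None]
def pts(tag):
    im,d,P,k=load(tag); h,w=d.shape
    u,v=np.meshgrid(np.arange(w),np.arange(h)); R=rays(np.c_[u.ravel(),v.ravel()],k)
    X=(R*d.ravel()[:,None])@P[:3,:3].T+P[:3,3]; X[d.ravel()==0]=np.nan
    return X.reshape(h,w,3)
def proj(tag,X):
    _,_,P,k=load(tag); X=np.atleast_2d(X); c=(X-P[:3,3])@P[:3,:3]
    s=c[:,:2]/c[:,2:]; rr=(s**2).sum(1,keepdims=True); s=s*(1+k[4]*rr)
    return s*[k[0],k[1]]+[k[2],k[3]]
def crop(tag,x0,y0,x1,y1,s,out):
    im=load(tag)[0][y0:y1,x0:x1,::-1]; cv2.imwrite(f'pics/{out}.png',cv2.resize(im,None,fx=s,fy=s,interpolation=cv2.INTER_CUBIC))
E
python3 - <<'E'
from h import *
for n in ['scene','side','wrist']:
    snap(n,n+'0'); c=camera_info(n); print(n,c['fx'],c['fy'],c['cx'],c['cy'],c['k1'],np.round(c['pose'],3).tolist())
s=r.get_state();print(s)
E
```

```text
pics
scene 434.4080738708063 434.4080738708063 313.64376321262915 201.9201343296311 -0.013137015021268916 [[-0.669, 0.628, -0.396, 931.501], [0.743, 0.573, -0.346, 313.591], [0.01, -0.526, -0.851, 869.702], [0.0, 0.0, 0.0, 1.0]]
side 414.7193718134329 414.7193718134329 314.1014043484221 201.54963930532733 -0.06506903413694735 [[0.997, -0.043, 0.07, 499.109], [-0.081, -0.687, 0.722, -647.536], [0.017, -0.726, -0.688, 707.452], [0.0, 0.0, 0.0, 1.0]]
wrist 328.94763871291104 328.94763871291104 317.9176738804558 203.67687494267773 -0.02401789017728824 [[0.277, -0.915, -0.294, 235.107], [-0.961, -0.264, -0.083, -531.412], [-0.002, 0.305, -0.952, 372.521], [0.0, 0.0, 0.0, 1.0]]
{'t': 0.15, 'joints': array([-8.08454357e+01,  1.58406571e+01,  8.62776659e+01,  1.84806898e-03,
        7.79619913e+01, -6.93239106e+00]), 'dq': array([-0.07471211, -0.05839015, -0.22121274, -0.05576255,  0.06503289,
       -0.04824708]), 'tau': array([ 6.78757788e-04, -4.17146051e+01, -2.46032649e+01, -3.10654805e-04,
        7.64152530e-03,  6.16873166e-07]), 'ee_pos': array([ 159.27871053, -552.10155086,  230.63111   ]), 'orientation': array([[ 9.60844155e-01,  2.77089286e-01, -1.91872016e-04],
       [ 2.77089280e-01, -9.60843172e-01,  1.38891257e-03],
       [ 2.00493876e-04, -1.38769421e-03, -9.99999017e-01]]), 'force': array([-0.26808265, -0.28038732, -0.27420082]), 'wrist_torque': array([ 0.04404567, -0.01817077,  0.00955124]), 'grip_width': 84.8218893858374}
```

View pics/scene0.png

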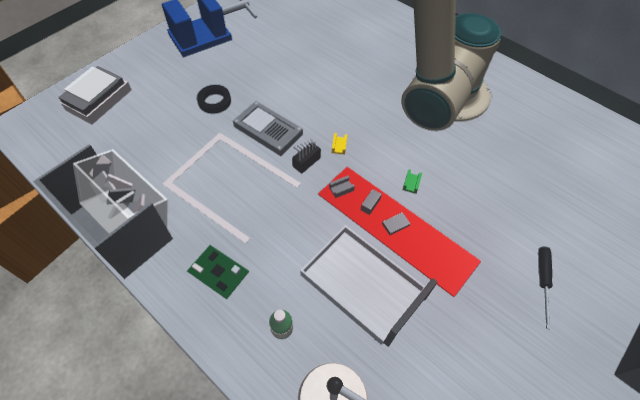

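View pics/side0.png

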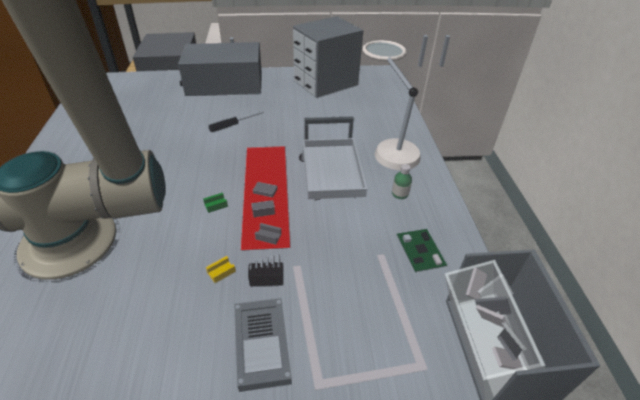

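View pics/wrist0.png

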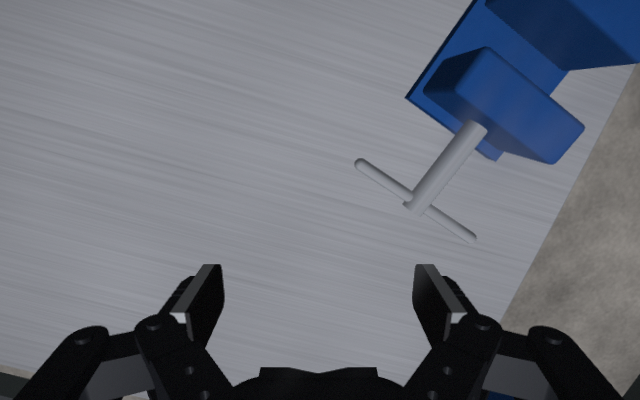

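Scene view: the red mat holds three grey offcuts, at (342,186), (371,201) and (397,222). The green (412,181) and yellow (339,143) channels are look-alikes, and the grey bits in the bin at (120,190) aren't on the mat. The caddy is at (367,284) with its bar on the right, the vent at (268,127), and the bay opens toward the right and bottom.

Run:
```python
from h import *
crop('scene0',295,130,495,280,4,'c1'); crop('scene0',220,90,320,175,7,'c2'); crop('side0',225,80,385,260,4.4,'c3'.replace('3','3'))
im=load('side0')[0]
crop('side0',220,140,310,260,5,'c3')
crop('side0',225,285,300,395,5,'c4')
```

```text
(no output)
```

View pics/c1.png

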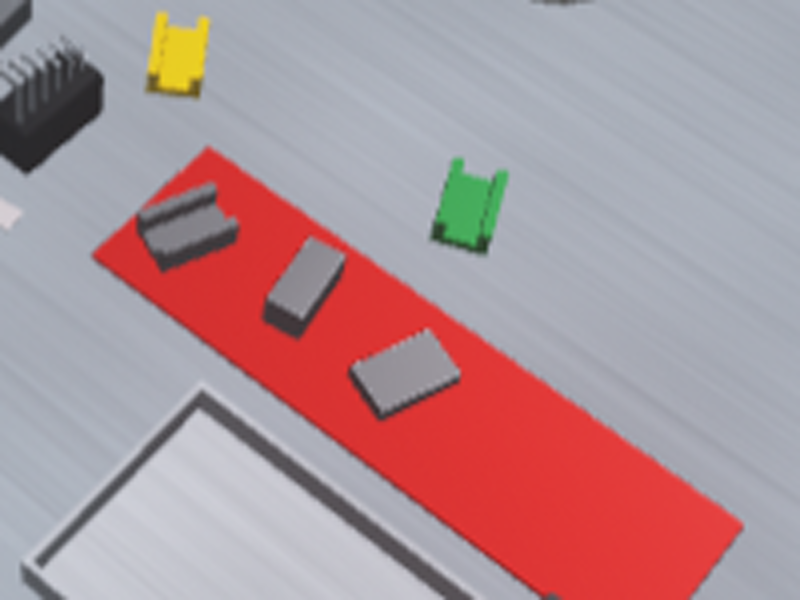

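View pics/c2.png

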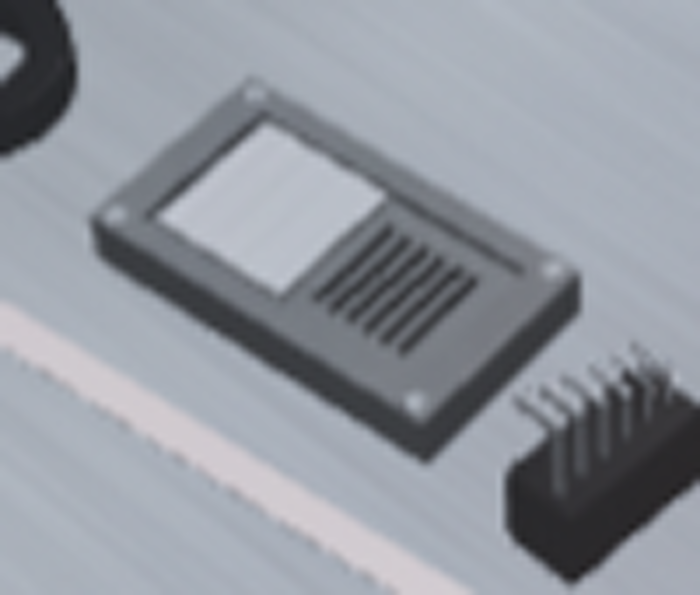

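View pics/c3.png

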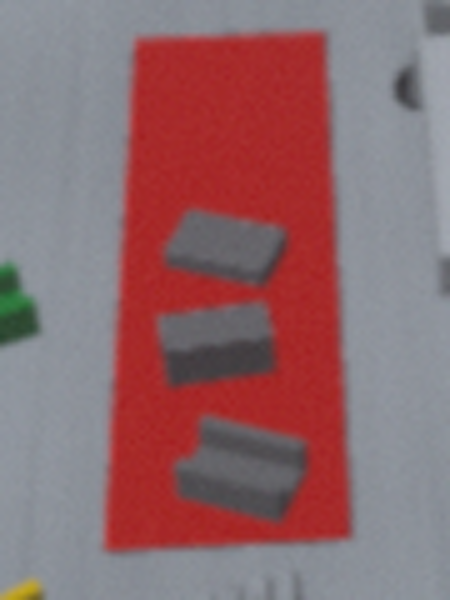

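View pics/c4.png

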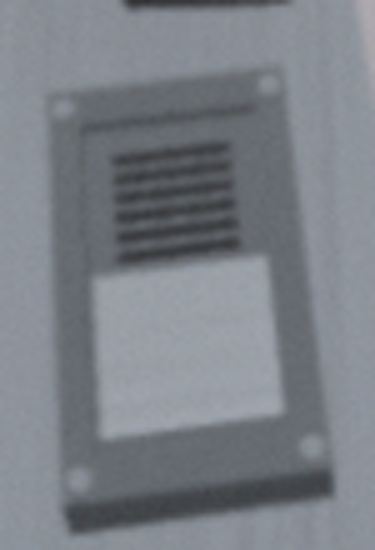

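```bash
cat >> h.py <<'E'
def c2p(x0,y0,s,l): return [((a+.5)/s-.5+x0,(b+.5)/s-.5+y0) for a,b in l]
def rect(q):
    (cx,cy),(w,h),a=cv2.minAreaRect(q.astype(np.float32))
    if w<h: w,h,a=h,w,a+90
    return np.round([cx,cy,w,h,(a+90)%180-90],1)
E
python3 - <<'E'
from h import *
print('mat', np.round(atz('scene0',c2p(295,130,4,[(208,147),(93,256),(743,525)]),4),1).tolist())
print('vent',np.round(atz('scene0',c2p(220,90,7,[(255,78),(93,218),(428,458),(580,283)]),24),1).tolist())
print('shut',np.round(atz('scene0',c2p(220,90,7,[(265,120),(155,213),(281,296),(388,195)]),24),1).tolist())
for n in ['scene0','side0']:
    X=pts(n); im=load(n)[0].astype(int); x,y,z=X[...,0],X[...,1],X[...,2]
    g=(abs(im[...,0]-im[...,1])<25)
    m=(g&(z>9)&(z<36)&np.isfinite(z)).astype(np.uint8)
    reg=np.zeros(m.shape,np.uint8)
    if n=='scene0': cv2.fillPoly(reg,[np.array([(347,168),(319,193),(440,282),(480,262)])],1)
    else: cv2.fillPoly(reg,[np.array([(247,148),(285,147),(290,248),(241,249)])],1)
    nn,lab,st,_=cv2.connectedComponentsWithStats(m*reg)
    for i in range(1,nn):
        if st[i,4]<60: continue
        s=lab==i; P=X[s]; zt=np.percentile(P[:,2],90); T=P[abs(P[:,2]-zt)<3]
        print(n,st[i],'z',np.round(np.percentile(P[:,2],[5,50,95]),1),'all',rect(P[:,:2]),'top',rect(T[:,:2]))
E
```

```text
mat [[396.9, -47.4, 4.0], [504.5, -46.5, 4.0], [396.0, 330.4, 4.0]]
vent [[405.4, -356.9, 24.0], [495.2, -349.7, 24.0], [491.7, -180.4, 24.0], [396.9, -195.8, 24.0]]
shut [[418.0, -338.4, 24.0], [478.1, -334.7, 24.0], [474.7, -271.6, 24.0], [413.6, -277.5, 24.0]]
scene0 [330 176  24  21 293] z [10.  17.1 26.1] all [458.  -13.9  49.6  32.7 -22.9] top [458.6 -14.2  48.1  32.8 -23.2]
scene0 [362 190  19  23 249] z [13.6 29.5 32.5] all [445.8  64.4  51.5  22.9   8.8] top [446.2  64.4  50.3  22.7   9.2]
scene0 [383 213  27  21 317] z [11.9 16.6 19.2] all [450.  139.9  53.5  32.7 -21.3] top [450.7 139.9  52.5  31.2 -20.3]
side0 [254 183  23  13 209] z [10.7 15.8 18.2] all [450.9 135.2  53.4  33.8 -22.2] top [450.9 135.2  53.4  33.8 -22.2]
side0 [252 201  22  15 260] z [10.9 27.7 30.8] all [446.2  59.6  48.7  25.3   7.6] top [446.2  59.7  48.7  24.8   7.2]
side0 [256 224  25  19 320] z [ 9.8 16.9 25.1] all [458.9 -18.8  49.6  34.4 -23.3] top [459.3 -18.1  47.5  33.8 -21.8]
```

Run:
```python
from h import *
crop('scene0',290,215,450,355,5,'c5'); crop('scene0',155,125,315,255,5,'c6'); crop('side0',280,105,380,210,7,'c7')
```

```text
(no output)
```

View pics/c5.png

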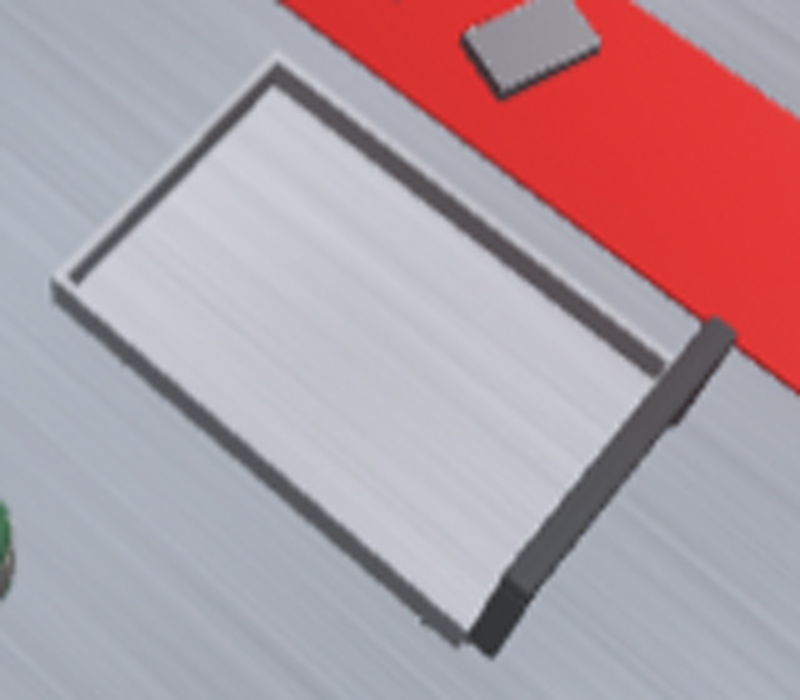

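View pics/c6.png

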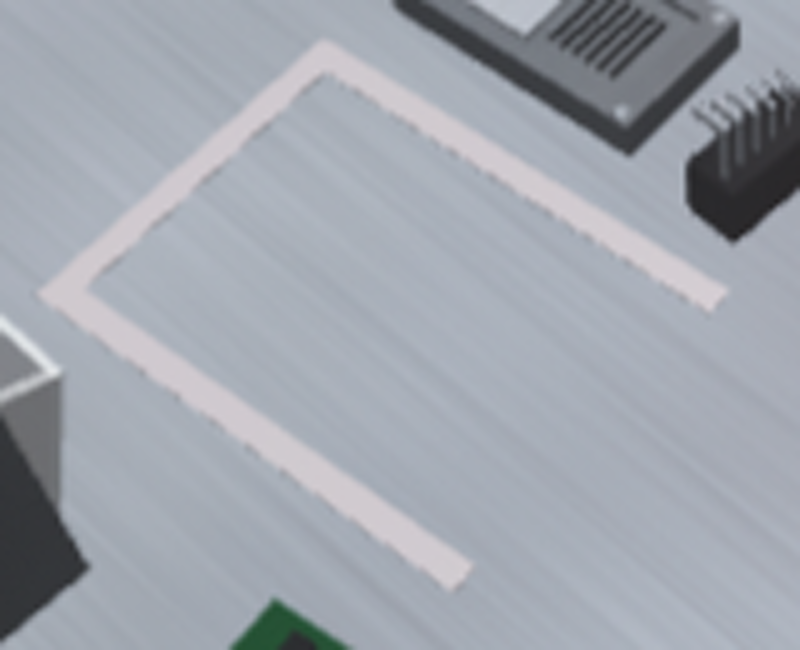

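View pics/c7.png

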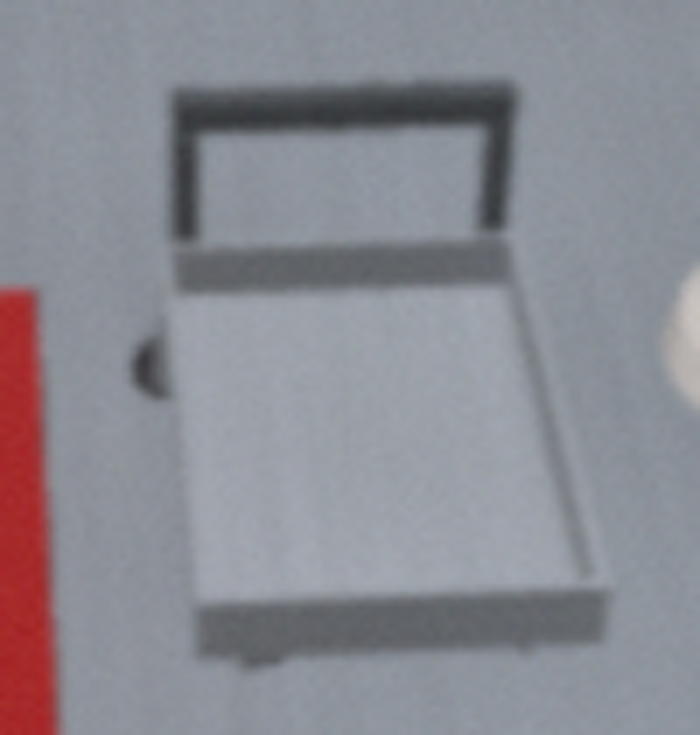

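Run:
```python
from h import *
f=lambda n,l,z: print(n,np.round(atz('scene0',l,z),1)[:,:2].tolist())
f('rim nose mat-side, nose far', c2p(290,215,5,[(280,53),(52,281)]),60)
f('rim tail far', c2p(290,215,5,[(462,638)]),60)
f('bar top ends near-edge: (712,318)(510,575)', c2p(290,215,5,[(712,318),(736,336),(510,575),(530,592)]),122)
f('bay inner: corners', c2p(155,125,5,[(326,74),(90,288),(710,312),(452,591)]),0)
f('bay outer', c2p(155,125,5,[(322,38),(38,293),(728,292),(473,568)]),0)
g=lambda n,l,z: print('side',n,np.round(atz('side0',l,z),1)[:,:2].tolist())
g('rim nose mat, far', c2p(280,105,7,[(195,605),(612,583)]),60)
g('bar top', c2p(280,105,7,[(173,92),(516,82)]),122)
g('bay inner',[(319,377),(299,266),(413,362),(379.5,256)],0)
X=pts('scene0')
s=X[(abs(X[...,2]-60)<4)&(X[...,0]>500)&(X[...,0]<730)&(X[...,1]>-20)&(X[...,1]<300)]
print('rim',rect(s[:,:2]),len(s))
s=X[(X[...,2]>112)&(X[...,2]<130)&(X[...,0]>480)&(X[...,0]<730)&(X[...,1]>100)&(X[...,1]<330)]
print('bar',rect(s[:,:2]),len(s))
```

```text
rim nose mat-side, nose far [[551.9, 73.4], [692.9, 72.4]]
rim tail far [[694.5, 279.1]]
bar top ends near-edge: (712,318)(510,575) [[559.3, 279.9], [559.2, 290.3], [684.6, 281.1], [684.7, 289.7]]
bay inner: corners [[548.9, -345.8], [714.6, -329.3], [522.9, -98.6], [708.7, -81.3]]
bay outer [[534.2, -365.6], [733.4, -345.5], [508.5, -100.1], [694.5, -82.7]]
side rim nose mat, far [[552.7, 68.9], [693.8, 71.3]]
side bar top [[559.1, 286.3], [688.6, 286.7]]
side bay inner [[544.3, -344.8], [523.2, -101.8], [714.2, -331.0], [700.5, -86.5]]
rim [621.4 180.2 221.2 142.4 -90. ] 788
bar [622.4 284.7 129.5  12.1  -0. ] 503
```

Call:
arm_command(dp=[[0,0,0],[0,0,0],[4.8,-4.0,0.5],[4.8,-4.0,0.5],[4.8,-4.0,0.5],[4.8,-4.0,0.5],[4.8,-4.0,0.5],[4.8,-4.0,0.5],[0,0,0],[0,0,0]], dr=[[0,0,0.14],[0,0,0.141],[0,0,0],[0,0,0],[0,0,0],[0,0,0],[0,0,0],[0,0,0],[0,0,0],[0,0,0]], gripper=[255,255,255,255,255,255,255,255,255,255], grip_force=40)

```text
t: 1.4
ee_pos: [446.2, -313.3, 201.1]
orientation: [[1.0, 0.001, -0.001], [0.001, -1.0, -0.0], [-0.001, 0.0, -1.0]]
force: [-0.2, 0.0, -0.1]
grip_width: 0.1
```

Run:
```python
from h import *
s=r.get_state(); print(s['t'],s['ee_pos'],np.round(s['orientation'],4).tolist(),s['force'])
snap('wrist','w1')
```

```text
1.4 [ 446.22552649 -313.26548502  201.12721449] [[1.0, 0.0009, -0.0012], [0.0009, -1.0, -0.0003], [-0.0012, 0.0003, -1.0]] [-0.15789942  0.01026763 -0.08166579]
```

View pics/w1.png

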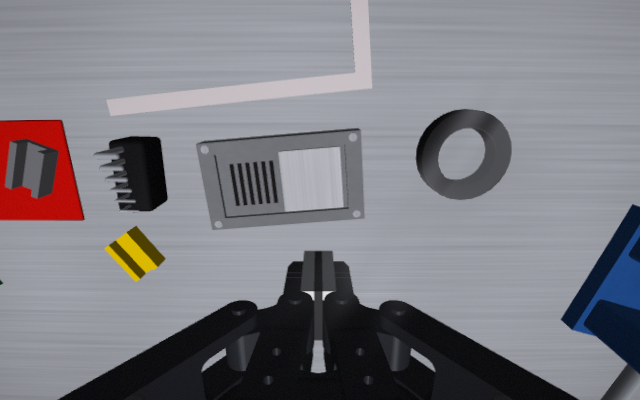

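The wrist view shows the vent at (280,180), with its shutter (278–345, 147–212) uncovering the slots on the +y (left) side. The hex set is at (140,175), clear of the vent.

Run:
```python
from h import *
print('vent',np.round(atz('w1',[(196,143),(359,129),(364,217),(213,229)],24),1)[:,:2].tolist())
print('shut',np.round(atz('w1',[(278,151),(340.5,147),(345,208),(282,212)],24),1)[:,:2].tolist())
print('bay in',np.round(atz('w1',[(355.5,74),(107,100)],0),1)[:,:2].tolist())
```

```text
vent [[483.9, -196.3], [497.1, -353.0], [408.1, -361.6], [394.5, -204.1]]
shut [[476.1, -275.3], [480.0, -335.8], [417.8, -341.7], [413.5, -277.1]]
bay in [[547.6, -350.6], [524.2, -101.8]]
```

Call:
arm_command(dp=[[0.05,-0.6,4],[0,0,4],[0,0,4],[0,0,3.5],[0,0,1.2],[0,0,0.3],[0,0,0.2],[0,0,0]], dr=[[0,0,0],[0,0,0],[0,0,0],[0,0,0],[0,0,0],[0,0,0],[0,0,0],[0,0,0]], gripper=[255,255,255,255,255,255,255,255])

```text
t: 2.45
ee_pos: [447.6, -307.9, 30.5]
orientation: [[1.0, -0.0, 0.002], [-0.0, -1.0, -0.002], [0.002, 0.002, -1.0]]
force: [0.4, -0.4, -0.2]
grip_width: 0.0
```

Call:
arm_command(dp=[[0,0,0.3],[0,0,0.2],[0,0,0.1],[0,0,0.0]], dr=[[0,0,0],[0,0,0],[0,0,0],[0,0,0]], gripper=[255,255,255,255])

```text
t: 2.95
ee_pos: [447.1, -307.3, 24.0]
orientation: [[1.0, 0.0, 0.0], [0.0, -1.0, -0.0], [0.0, 0.0, -1.0]]
force: [-1.0, 0.9, 5.2]
grip_width: -0.2
```

Call:
arm_command(dp=[[0,0,0.1],[0,0,0.0]], dr=[[0,0,0],[0,0,0]], gripper=[255,255])

```text
t: 3.2
ee_pos: [447.2, -307.7, 24.0]
orientation: [[1.0, 0.0, 0.0], [0.0, -1.0, -0.001], [0.0, 0.001, -1.0]]
force: [-2.5, 0.2, 10.7]
grip_width: 0.0
```

Call:
arm_command(dp=[[-0.08,-1.0,0],[-0.08,-1.0,0],[-0.08,-1.0,0],[-0.08,-1.0,0],[-0.08,-1.0,0],[-0.08,-1.0,0],[0,0,0]], dr=[[0,0,0],[0,0,0],[0,0,0],[0,0,0],[0,0,0],[0,0,0],[0,0,0]], gripper=[255,255,255,255,255,255,255])

```text
t: 4.08
ee_pos: [442.4, -247.5, 23.9]
orientation: [[1.0, 0.001, 0.001], [0.001, -1.0, -0.002], [0.001, 0.002, -1.0]]
force: [-2.5, 0.5, 12.3]
grip_width: -0.3
```

Call:
arm_command(dp=[[-0.03,-0.4,0],[-0.03,-0.4,0],[0,0,0]], dr=[[0,0,0],[0,0,0],[0,0,0]], gripper=[255,255,255])

```text
t: 4.45
ee_pos: [443.6, -241.4, 24.0]
orientation: [[1.0, 0.001, 0.004], [0.001, -1.0, -0.005], [0.004, 0.005, -1.0]]
force: [-0.4, -2.0, 7.4]
grip_width: -0.0
```

Call:
arm_command(dp=[[0,0,-3],[0,0,-5],[0,1,-5],[0,3,-5],[0,1,0],[0,0,0]], dr=[[0,0,0],[0,0,0],[0,0,0],[0,0,0],[0,0,0],[0,0,0]], gripper=[255,255,255,255,255,255])

```text
t: 5.2
ee_pos: [441.1, -289.2, 201.7]
orientation: [[1.0, -0.001, -0.001], [-0.001, -1.0, 0.001], [-0.001, -0.001, -1.0]]
force: [-0.2, 0.2, 0.5]
grip_width: -0.2
```

Run:
```python
from h import *
s=r.get_state(); print(s['t'],s['ee_pos'])
snap('wrist','w2'); crop('w2',100,100,420,260,2.5,'w2c'); snap('scene','s2')
print(proj('w2',[[447,-307,24],[441,-245,24]]))
```

```text
5.2 [ 441.13303494 -289.24046827  201.65059034]
[[335.32982988 175.15441712]
 [273.1629367  181.1156098 ]]
```

View pics/w2c.png

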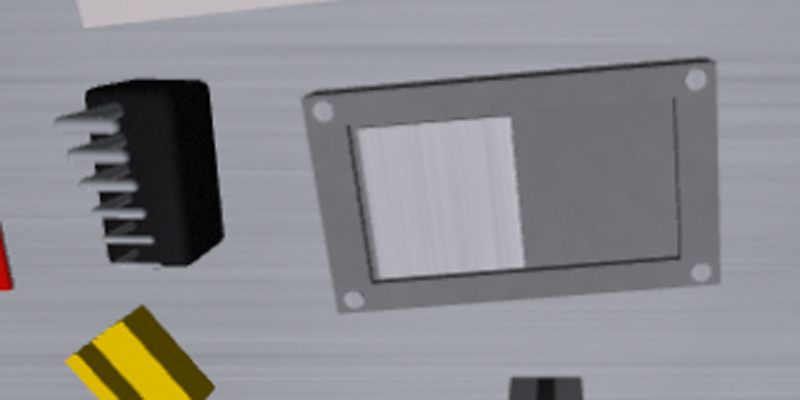

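View pics/s2.png

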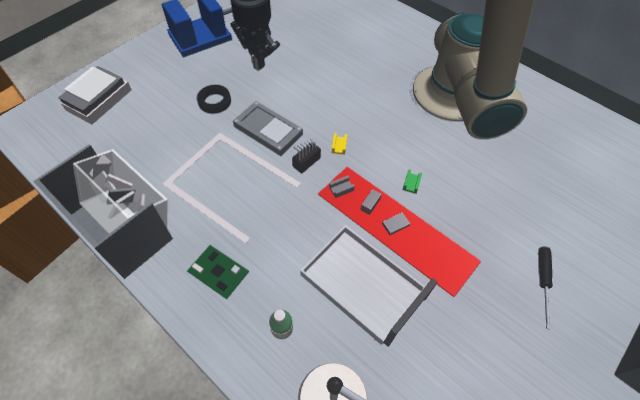

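Run:
```python
from h import *
crop('w1',190,120,370,235,4.4,'w1c'); crop('w2',215,115,395,230,4.4,'w2d')
```

```text
(no output)
```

View pics/w1c.png

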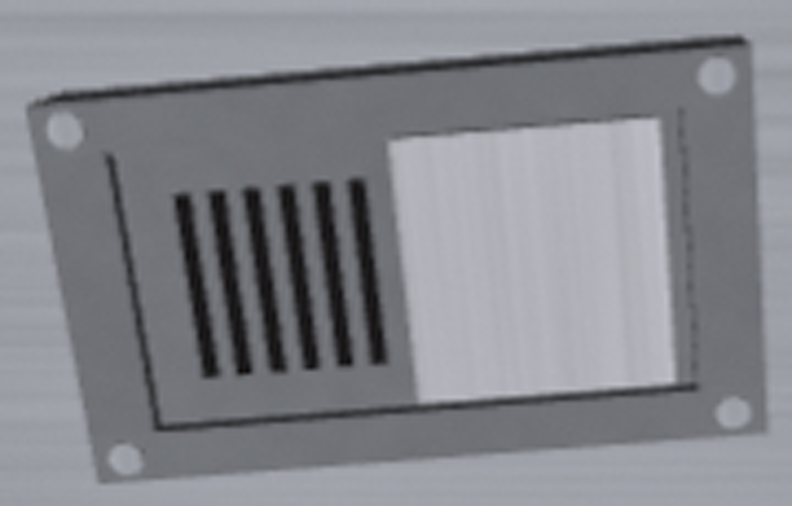

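View pics/w2d.png

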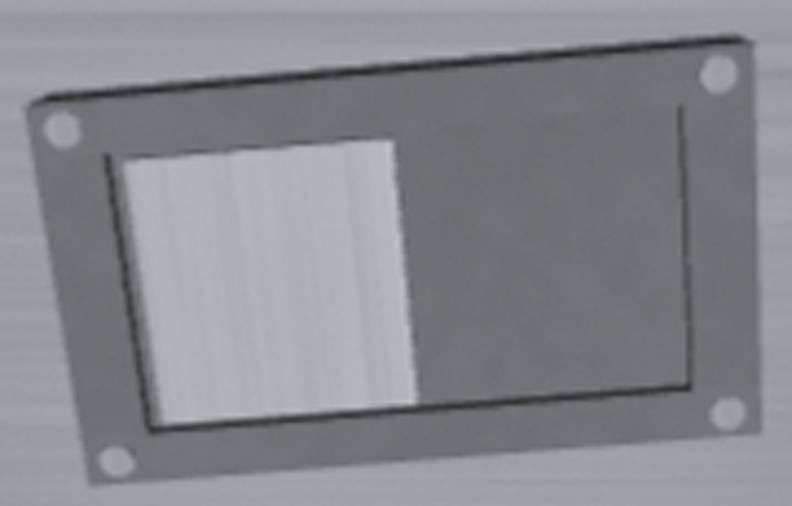

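Measured on the crop, the shutter travelled about 60 mm and has a 2–3 mm gap left. It may not have started at exactly 0, so I'll press and push once more to be sure it's on the stop.

Call:
arm_command(dp=[[0,-1.5,5],[0,-2.0,5],[0,0,5],[0,0,1.8],[0,0,0.6],[0,0,0.3],[0,0,0.2],[0,0,0]], dr=[[0,0,0],[0,0,0],[0,0,0],[0,0,0],[0,0,0],[0,0,0],[0,0,0],[0,0,0]], gripper=[255,255,255,255,255,255,255,255])

```text
t: 6.3
ee_pos: [442.2, -254.7, 24.2]
orientation: [[1.0, -0.0, 0.001], [-0.0, -1.0, -0.001], [0.001, 0.001, -1.0]]
force: [-0.4, -0.1, -0.3]
grip_width: -0.1
```

Call:
arm_command(dp=[[0,0,0.2],[-0.04,-0.5,0],[-0.02,-0.3,0],[-0.02,-0.3,0],[0,0,0]], dr=[[0,0,0],[0,0,0],[0,0,0],[0,0,0],[0,0,0]], gripper=[255,255,255,255,255])

```text
t: 6.92
ee_pos: [443.8, -246.8, 24.0]
orientation: [[1.0, 0.001, 0.007], [0.001, -1.0, -0.007], [0.007, 0.007, -1.0]]
force: [-1.0, -4.1, 9.4]
grip_width: 0.0
```

Call:
arm_command(dp=[[0,0,-5],[0,-1,-6],[0,-4,-5],[0.1,-5.5,-2],[0.1,-5.5,0],[0.1,-5.5,0],[0.1,-5.5,0],[0.2,-3.8,0],[0,0,0],[0,0,0]], dr=[[0,0,0],[0,0,0],[0,0,0],[0,0,0],[0,0,0],[0,0,0],[0,0,0],[0,0,0],[0,0,0],[0,0,0]], gripper=[255,255,255,100,50,50,50,50,50,50])

```text
t: 8.18
ee_pos: [446.9, 63.3, 200.4]
orientation: [[1.0, 0.0, 0.001], [0.0, -1.0, -0.001], [0.001, 0.001, -1.0]]
force: [-0.2, -0.4, -1.0]
grip_width: 68.4
```

Run:
```python
from h import *
s=r.get_state(); print(s['t'],s['ee_pos'],s['grip_width'],np.round(s['orientation'],3).tolist())
snap('wrist','w3')
```

```text
8.175 [446.89398773  63.33024146 200.38349318] 68.37161149930569 [[1.0, 0.0, 0.001], [0.0, -1.0, -0.001], [0.001, 0.001, -1.0]]
```

View pics/w3.png

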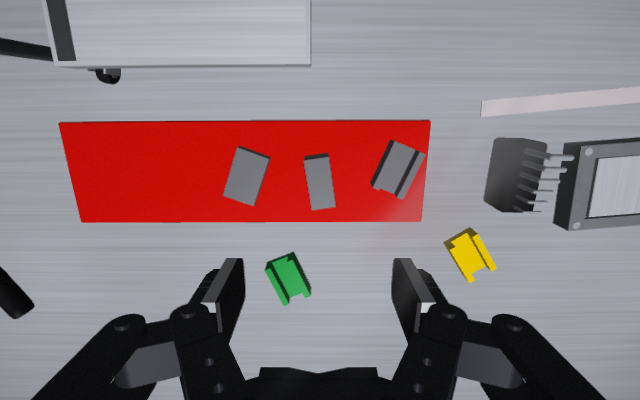

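Wrist view: strip at (246,176), stub at (320,183), channel at (399,168), all on the red mat. The look-alikes are green (288,278) and yellow (470,255), off the mat.

```bash
cat >> h.py <<'E'
def offcuts(tag,poly=None,zmin=9,zmax=36):
    X=pts(tag); im=load(tag)[0].astype(int); z=X[...,2]
    m=((abs(im[...,0]-im[...,1])<25)&(abs(im[...,1]-im[...,2])<25)&(z>zmin)&(z<zmax)&(X[...,0]>394)&(X[...,0]<508)&(X[...,1]>-52)&(X[...,1]<336)).astype(np.uint8)
    nn,lab,st,_=cv2.connectedComponentsWithStats(m)
    for i in range(1,nn):
        if st[i,4]<100: continue
        P=X[lab==i]; zt=np.percentile(P[:,2],90); T=P[abs(P[:,2]-zt)<3]
        print(st[i],'z',np.round(np.percentile(P[:,2],[5,50,95]),1),'top',rect(T[:,:2]))
E
python3 - <<'E'
from h import *
offcuts('w3'); crop('w3',215,130,435,220,3.6,'w3c')
print('bar?',)
E
```

```text
[ 371  140   54   59 1752] z [ 9.5 15.9 23.9] top [457.7 -16.6  49.3  34.3 -22. ]
[ 224  147   46   59 1697] z [13.8 15.1 16.4] top [449.9 136.4  54.2  32.9 -20.3]
[ 304  154   31   56 1282] z [26.4 28.1 29.4] top [446.1  61.1  51.8  24.    8.6]
bar?
```

View pics/w3c.png

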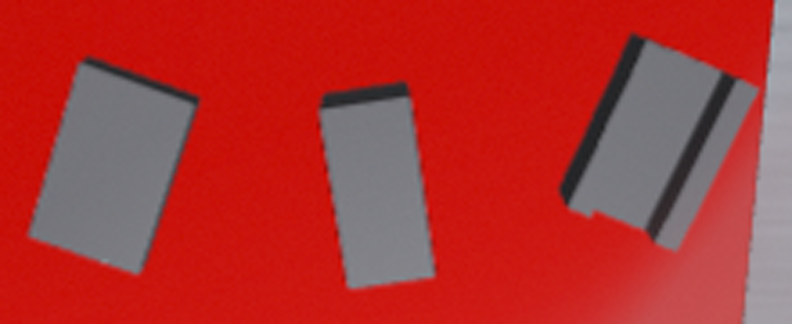

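Call:
arm_command(dp=[[-0.08,0.22,5],[0,0,5],[0,0,4.5],[0,0,3],[0,0,1.3],[0,0,0.5],[0,0,0]], dr=[[0,0,0],[0,0,-0.15],[0,0,0],[0,0,0],[0,0,0],[0,0,0],[0,0,0]], gripper=[50,50,50,50,50,50,50])

```text
t: 9.1
ee_pos: [446.9, 61.2, 7.8]
orientation: [[0.989, 0.149, 0.001], [0.149, -0.989, -0.0], [0.001, 0.0, -1.0]]
force: [0.6, 0.1, 0.2]
grip_width: 68.8
```

Call:
arm_command(dp=[[0,0,0.1],[0,0,0],[0,0,0],[0,0,0],[0,0,0],[0,0,0],[0,0,-3],[0,0,-5]], dr=[[0,0,0],[0,0,0],[0,0,0],[0,0,0],[0,0,0],[0,0,0],[0,0,0],[0,0,0]], gripper=[255,255,255,255,255,255,255,255], grip_force=60)

```text
t: 10.1
ee_pos: [444.5, 61.6, 85.8]
orientation: [[0.989, 0.149, -0.004], [0.149, -0.989, -0.0], [-0.004, -0.001, -1.0]]
force: [0.8, -0.6, 0.3]
grip_width: 23.7
```

Call:
arm_command(dp=[[0,0,-3],[4.2,-1.0,0],[4.2,-1.0,0],[4.2,-1.0,0],[4.2,-1.0,0],[3.75,-0.85,0],[0,0,3],[0,0,2.5],[0,0,0]], dr=[[0,0,0.15],[0,0,0],[0,0,0],[0,0,0],[0,0,0],[0,0,0],[0,0,0],[0,0,0],[0,0,0]], gripper=[255,255,255,255,255,255,255,255,255])

```text
t: 11.22
ee_pos: [649.5, 110.0, 58.6]
orientation: [[1.0, -0.0, -0.006], [-0.0, -1.0, -0.0], [-0.006, 0.0, -1.0]]
force: [0.1, 0.2, -0.1]
grip_width: 23.7
```

Call:
arm_command(dp=[[0,0,1.0],[0,0,0.5],[0,0,0.15],[0,0,0]], dr=[[0,0,0],[0,0,0],[0,0,0],[0,0,0]], gripper=[255,255,255,255])

```text
t: 11.72
ee_pos: [651.8, 110.0, 45.0]
orientation: [[1.0, -0.0, 0.001], [-0.0, -1.0, -0.0], [0.001, 0.0, -1.0]]
force: [-0.6, -0.5, -1.0]
grip_width: 23.8
```

Run:
```python
from h import *
s=r.get_state(); print(s['t'],s['ee_pos'],s['force'])
snap('wrist','w4');snap('side','d4');
crop('d4',280,90,400,220,5,'d4c')
```

```text
11.725 [651.84228518 110.01121457  45.0294289 ] [-0.60068668 -0.52071863 -1.04843564]
```

View pics/w4.png

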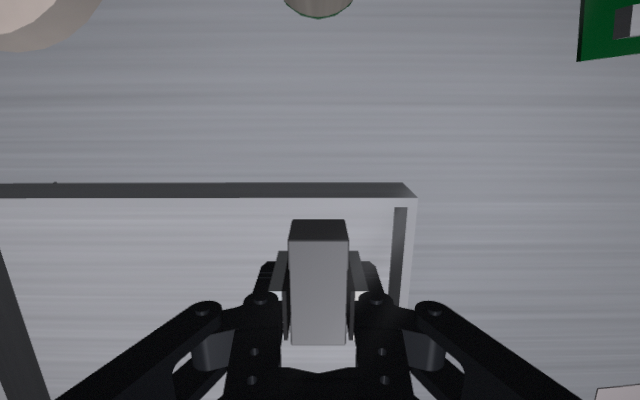

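View pics/d4c.png

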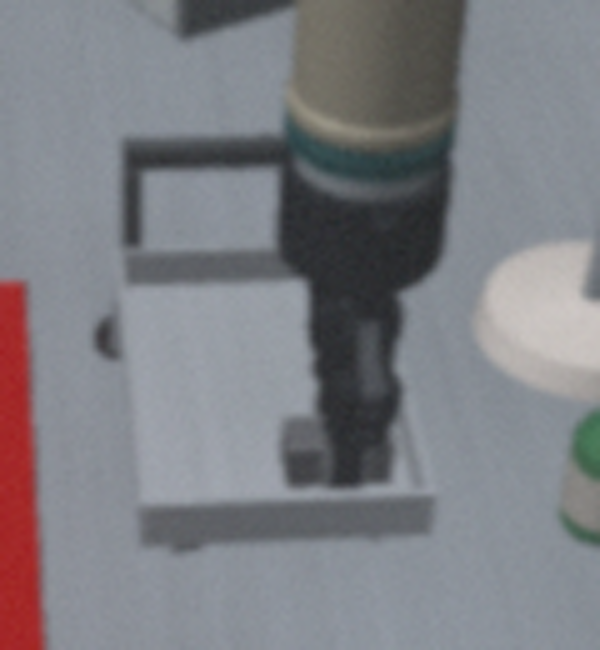

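Call:
arm_command(dp=[[0,0,0.2],[0,0,0.1],[0,0,0],[0,0,0],[0,0,0],[0,0,0],[0,0,-3],[0,0,-4]], dr=[[0,0,0],[0,0,0],[0,0,0],[0,0,0],[0,0,0],[0,0,0],[0,0,0],[0,0,0]], gripper=[255,255,255,145,145,145,145,145])

```text
t: 12.82
ee_pos: [650.7, 109.9, 111.2]
orientation: [[1.0, -0.0, -0.003], [-0.0, -1.0, -0.0], [-0.003, 0.0, -1.0]]
force: [0.9, 0.4, 1.0]
grip_width: 36.8
```

Call:
arm_command(dp=[[0,0,-4],[-4,-0.5,-2],[-4.5,-0.6,-1],[-4.5,-0.6,0],[-4.5,-0.6,0],[-2.6,-0.3,0],[0,0,0],[0,0,0]], dr=[[0,0,0],[0,0,0],[0,0,0],[0,0,0],[0,0,0],[0,0,0],[0,0,0],[0,0,0]], gripper=[145,100,40,40,40,40,40,40])

```text
t: 13.82
ee_pos: [452.1, 136.1, 182.1]
orientation: [[1.0, -0.0, 0.002], [-0.0, -1.0, -0.0], [0.002, 0.0, -1.0]]
force: [0.4, -0.2, 0.7]
grip_width: 71.8
```

Run:
```python
from h import *
s=r.get_state(); print(s['t'],s['ee_pos'],s['grip_width'],np.round(s['orientation'],3).tolist())
snap('wrist','w5');offcuts('w5')
```

```text
13.825 [452.13144749 136.07279337 182.10340344] 71.82041118430482 [[1.0, -0.0, 0.002], [-0.0, -1.0, -0.0], [0.002, 0.0, -1.0]]
[485 145  33  61 808] z [ 9.5 21.6 24.2] top [461.7 -46.   50.8  29.1 -19.2]
[ 292  155   50   62 1847] z [13.9 15.2 16.3] top [449.6 136.9  53.7  33.3 -20.5]
```

View pics/w5.png

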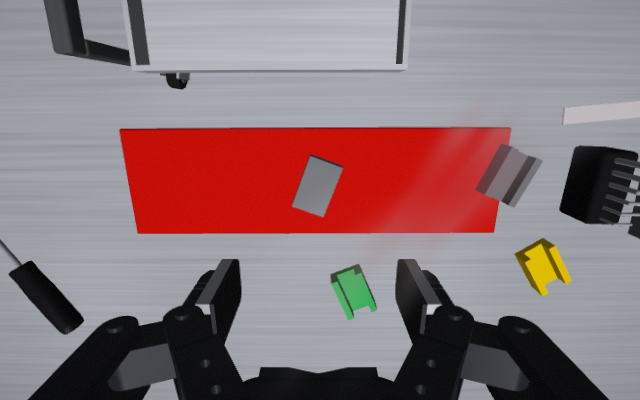

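The channel has been knocked and now sits at (508,176) in the wrist view, overhanging the mat edge. The strip hasn't moved, at (318,186), so I'll take it now.

Call:
arm_command(dp=[[-0.25,-0.08,4],[0,0,5],[0,0,4],[0,0,3],[0,0,1],[0,0,0.5],[0,0,0]], dr=[[0,0,0],[0,0,0.178],[0,0,0.178],[0,0,0],[0,0,0],[0,0,0],[0,0,0]], gripper=[40,40,40,40,40,40,40])

```text
t: 14.75
ee_pos: [449.1, 136.9, 7.1]
orientation: [[0.937, -0.349, 0.001], [-0.349, -0.937, 0.0], [0.001, -0.001, -1.0]]
force: [-0.1, 0.3, 0.0]
grip_width: 72.2
```

Call:
arm_command(dp=[[0,0,0.15],[0,0,0],[0,0,0],[0,0,0],[0,0,0],[0,0,0],[0,0,-3],[0,0,-5],[0,0,0]], dr=[[0,0,0],[0,0,0],[0,0,0],[0,0,0],[0,0,0],[0,0,0],[0,0,0],[0,0,0],[0,0,0]], gripper=[255,255,255,255,255,255,255,255,255])

```text
t: 15.88
ee_pos: [451.2, 137.4, 88.7]
orientation: [[0.937, -0.348, 0.009], [-0.349, -0.937, 0.001], [0.008, -0.004, -1.0]]
force: [0.4, -0.0, -0.7]
grip_width: 32.3
```

Call:
arm_command(dp=[[0,0,-1.5],[0,0,-1.5],[4.0,-1.55,0],[4.0,-1.55,0],[4.0,-1.55,0],[4.0,-1.55,0],[3.9,-1.55,0],[0,0,3],[0,0,2.8],[0,0,0]], dr=[[0,0,-0.178],[0,0,-0.178],[0,0,0],[0,0,0],[0,0,0],[0,0,0],[0,0,0],[0,0,0],[0,0,0],[0,0,0]], gripper=[255,255,255,255,255,255,255,255,255,255])

```text
t: 17.12
ee_pos: [644.3, 213.7, 53.2]
orientation: [[1.0, -0.0, -0.008], [-0.0, -1.0, -0.002], [-0.008, 0.002, -1.0]]
force: [-0.2, 0.0, -0.5]
grip_width: 31.8
```

Run:
```python
from h import *
s=r.get_state(); print(s['t'],s['ee_pos'],s['force'],s['grip_width'])
snap('wrist','w6')
```

```text
17.125 [644.25178179 213.69657062  53.1870176 ] [-0.24320862  0.04685259 -0.47598868] 31.790561819243177
```

View pics/w6.png

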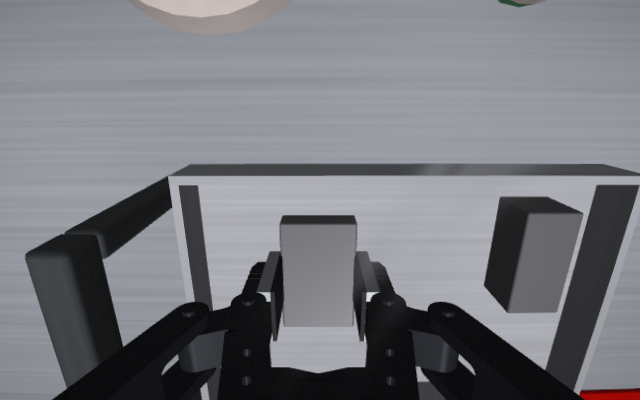

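Call:
arm_command(dp=[[0,0,0.7],[0,0,0.4],[0,0,0.1],[0,0,0],[0,0,0],[0,0,0]], dr=[[0,0,0],[0,0,0],[0,0,0],[0,0,0],[0,0,0],[0,0,0]], gripper=[255,255,255,255,255,255])

```text
t: 17.92
ee_pos: [647.3, 214.4, 45.4]
orientation: [[1.0, -0.0, 0.0], [-0.0, -1.0, -0.0], [0.0, 0.0, -1.0]]
force: [0.7, 0.6, -0.6]
grip_width: 31.7
```

Call:
arm_command(dp=[[0,0,0.3],[0,0,0.2],[0,0,0],[0,0,0]], dr=[[0,0,0],[0,0,0],[0,0,0],[0,0,0]], gripper=[255,255,255,255])

```text
t: 18.42
ee_pos: [647.1, 214.3, 40.0]
orientation: [[1.0, -0.0, -0.0], [-0.0, -1.0, -0.0], [-0.0, 0.0, -1.0]]
force: [-1.1, -0.1, 0.1]
grip_width: 32.3
```

Call:
arm_command(dp=[[0,0,0],[0,0,0],[0,0,0],[0,0,-3],[0,0,-4],[-1,0,-5],[-4,5,-3],[-4,6,0],[-4,6,0],[-3,4,0]], dr=[[0,0,0],[0,0,0],[0,0,0],[0,0,0],[0,0,0],[0,0,0],[0,0,0],[0,0,0],[0,0,0],[0,0,0]], gripper=[115,115,115,115,115,115,60,60,60,60])

```text
t: 19.68
ee_pos: [500.9, 24.5, 187.0]
orientation: [[1.0, -0.0, 0.001], [-0.0, -1.0, -0.001], [0.001, 0.001, -1.0]]
force: [-0.8, 0.5, 0.4]
grip_width: 65.5
```

Call:
arm_command(dp=[[-2.3,3.5,0],[0,0,0],[0,0,0]], dr=[[0,0,0],[0,0,0],[0,0,0]], gripper=[60,60,60])

```text
t: 20.05
ee_pos: [480.1, -8.6, 187.1]
orientation: [[1.0, -0.001, 0.001], [-0.001, -1.0, 0.0], [0.001, -0.0, -1.0]]
force: [-0.1, 0.1, -0.6]
grip_width: 65.6
```

Run:
```python
from h import *
s=r.get_state(); print(s['t'],s['ee_pos'],s['force'],s['grip_width'])
snap('wrist','w7'); offcuts('w7')
```

```text
20.05 [480.07813635  -8.59742364 187.05692576] [-0.08266994  0.13175802 -0.58175984] 65.60227988981666
[333 172  29  59 971] z [ 9.4 13.3 24. ] top [461.4 -46.6  50.2  30.6 -22.7]
```

View pics/w7.png

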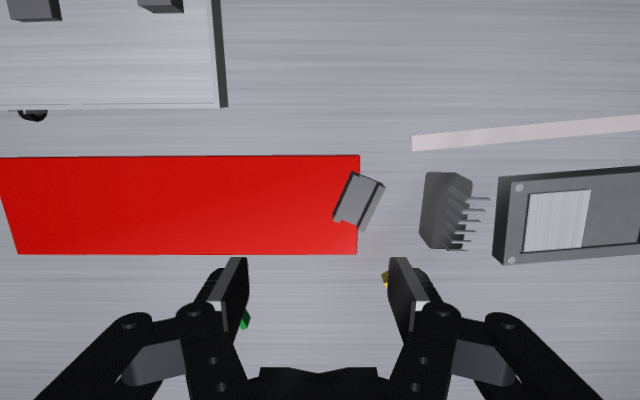

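```bash
sed -i 's/>-52)/>-85)/' h.py
python3 - <<'E'
from h import *
offcuts('w7'); crop('w7',320,150,490,265,4.5,'w7c')
X=pts('w7'); im=load('w7')[0]
m=(im.max(2)<60)&(X[...,2]>5)&(X[...,2]<50)&(X[...,1]<-60); m[:, :405]=0; m[255:]=0;m[:,475:]=0
print(rect(X[m][:,:2]))
E
```

```text
[ 333  172   52   60 1753] z [ 9.4 15.6 23.9] top [460.8 -48.4  50.5  34.3 -22.6]
[ 429.2 -143.5   30.7   14.9  -33.1]
```

View pics/w7c.png

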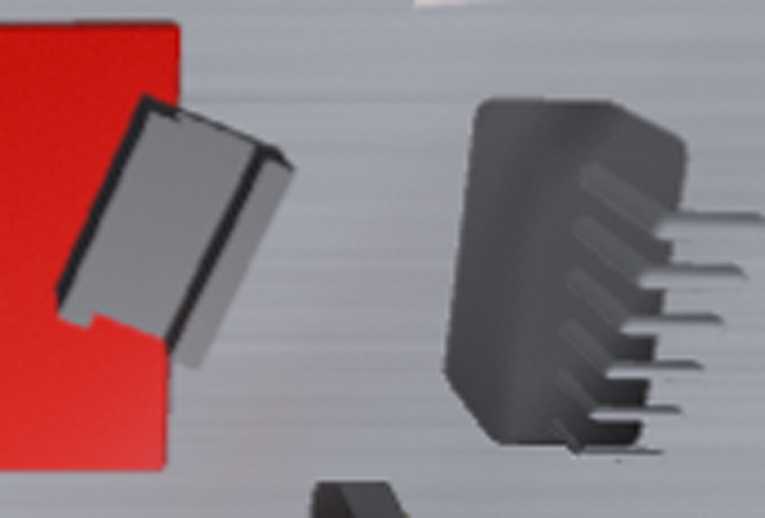

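Run:
```python
from h import *
print(atz('w7',[(427,172),(456,172)],40),atz('w7',[(419,232),(430,248)],0))
```

```text
[[ 496.17544275 -107.07085031   40.        ]
 [ 496.19657069 -133.27056293   40.        ]] [[ 421.38809484 -118.4729771     0.        ]
 [ 402.34105759 -132.42425653    0.        ]]
```

Call:
arm_command(dp=[[-1.93,3.98,0],[0,0,4],[0,0,4],[0,0,4],[0,0,3],[0,0,1.5],[0,0,1.0],[0,0,0.4],[0,0,0]], dr=[[0,0,0],[0,0,0.132],[0,0,0.131],[0,0,0.131],[0,0,0],[0,0,0],[0,0,0],[0,0,0],[0,0,0]], gripper=[112,112,112,112,112,112,112,112,112])

```text
t: 21.22
ee_pos: [460.6, -48.5, 7.8]
orientation: [[0.924, -0.384, 0.001], [-0.384, -0.924, -0.0], [0.001, -0.0, -1.0]]
force: [-0.3, -0.1, -0.0]
grip_width: 48.0
```

Call:
arm_command(dp=[[0,0,0.1],[0,0,0],[0,0,0],[0,0,0],[0,0,0],[0,0,-3],[0,0,-5],[0,0,0]], dr=[[0,0,0],[0,0,0],[0,0,0],[0,0,0],[0,0,0],[0,0,0],[0,0,0],[0,0,0]], gripper=[255,255,255,255,255,255,255,255])

```text
t: 22.22
ee_pos: [463.2, -49.5, 90.1]
orientation: [[0.923, -0.384, 0.009], [-0.384, -0.923, -0.002], [0.009, -0.001, -1.0]]
force: [-0.3, -0.5, -0.6]
grip_width: 32.8
```

Call:
arm_command(dp=[[0,0,-1],[0,0,-1],[0,0,-0.5],[2.7,-4.3,0],[2.7,-4.3,0],[2.7,-4.3,0],[2.7,-4.3,0],[2.5,-4.2,0],[0,0,0],[0,0,0]], dr=[[0,0,-0.132],[0,0,-0.131],[0,0,-0.131],[0,0,0],[0,0,0],[0,0,0],[0,0,0],[0,0,0],[0,0,0],[0,0,0]], gripper=[255,255,255,255,255,255,255,255,255,255])

```text
t: 23.48
ee_pos: [591.8, 164.9, 110.3]
orientation: [[1.0, 0.0, -0.003], [0.0, -1.0, -0.001], [-0.003, 0.001, -1.0]]
force: [-0.4, -0.1, -1.0]
grip_width: 32.9
```

Run:
```python
from h import *
s=r.get_state(); print(s['t'],s['ee_pos'],s['force'],s['grip_width'])
snap('wrist','w8')
```

```text
23.475 [591.84854233 164.9026323  110.25058115] [-0.38497644 -0.06895394 -1.04966269] 32.89558010658042
```

View pics/w8.png

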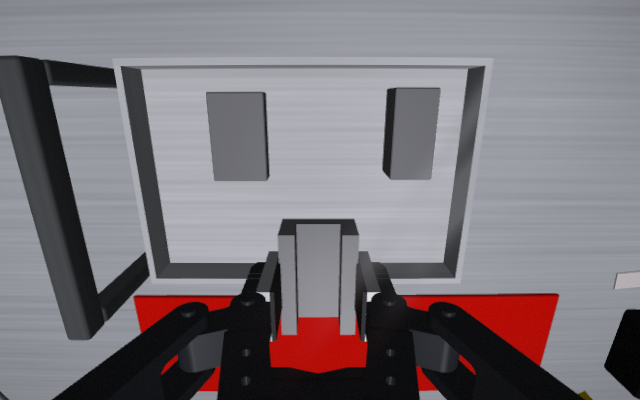

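Call:
arm_command(dp=[[0.5,0,3],[0,0,2.5],[0,0,0.8],[0,0,0.3],[0,0,0.15],[0,0,0],[0,0,0],[0,0,0]], dr=[[0,0,0],[0,0,0],[0,0,0],[0,0,0],[0,0,0],[0,0,0],[0,0,0],[0,0,0]], gripper=[255,255,255,255,255,255,255,255])

```text
t: 24.52
ee_pos: [598.4, 165.4, 44.6]
orientation: [[1.0, -0.0, 0.001], [-0.0, -1.0, 0.0], [0.001, -0.0, -1.0]]
force: [0.3, -0.5, -0.9]
grip_width: 32.6
```

Call:
arm_command(dp=[[0,0,0.2],[0,0,0.15],[0,0,0],[0,0,0],[0,0,0],[0,0,0],[0,0,-3],[0,0,-5],[0,0,-5],[0,0,0]], dr=[[0,0,0],[0,0,0],[0,0,0],[0,0,0],[0,0,0],[0,0,0],[0,0,0],[0,0,0],[0,0,0],[0,0,0]], gripper=[255,255,255,118,118,118,118,118,118,118])

```text
t: 25.78
ee_pos: [601.1, 165.9, 175.5]
orientation: [[1.0, -0.0, 0.01], [-0.0, -1.0, 0.002], [0.01, -0.002, -1.0]]
force: [-0.3, 0.2, -1.4]
grip_width: 45.8
```

Call:
arm_command(dp=[[0,-4,0],[0.5,-4,0],[0.5,-2.8,0],[0.5,0,0],[0,0,0],[0,0,0]], dr=[[0,0,0],[0,0,0],[0,0,0],[0,0,0],[0,0,0],[0,0,0]], gripper=[118,118,118,118,118,118])

```text
t: 26.52
ee_pos: [612.9, 272.1, 170.2]
orientation: [[1.0, -0.001, -0.001], [-0.001, -1.0, -0.001], [-0.001, 0.001, -1.0]]
force: [0.0, 0.0, -0.2]
grip_width: 45.5
```

Run:
```python
from h import *
s=r.get_state(); print(s['t'],s['ee_pos'],s['force'],s['grip_width'])
snap('wrist','w9'); snap('scene','s9'); snap('side','d9'); crop('d9',270,100,390,260,4.5,'d9c')
```

```text
26.525 [612.93664501 272.07398649 170.19829771] [ 0.0460969   0.01824027 -0.19600672] 45.508664243520826
```

View pics/w9.png

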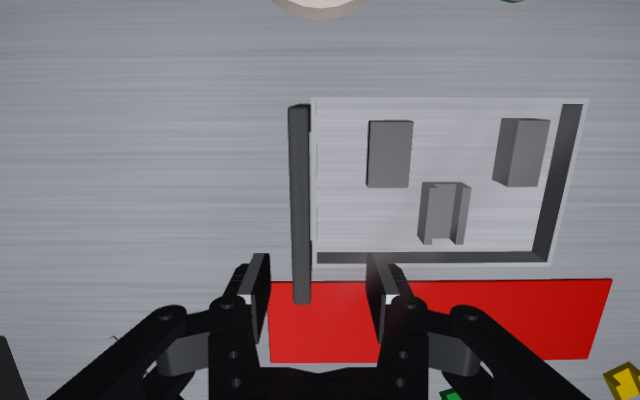

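View pics/s9.png

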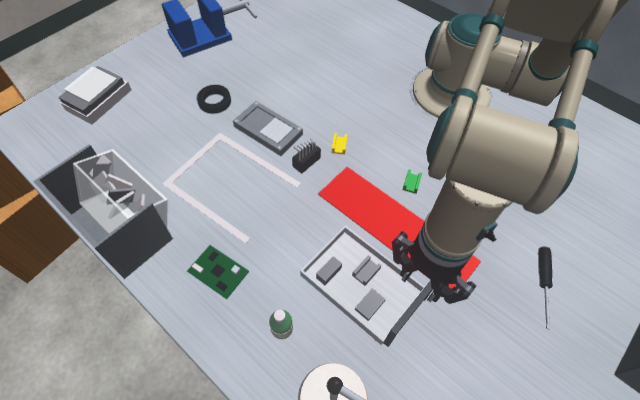

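View pics/d9c.png

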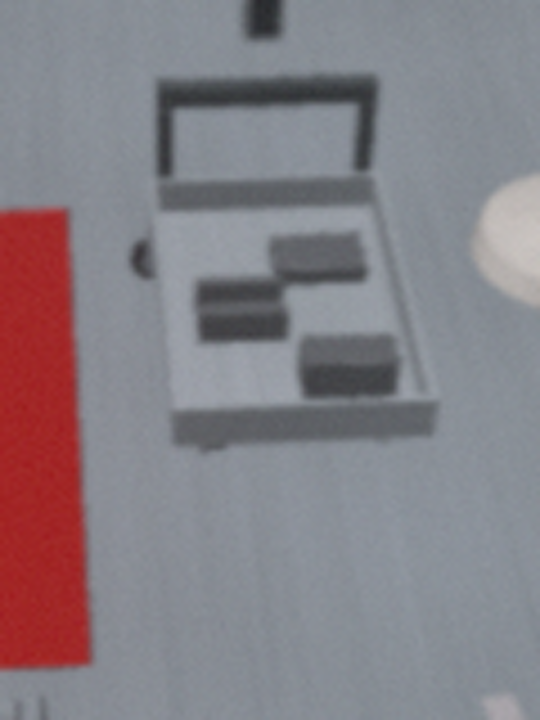

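All three offcuts lie flat in the tray: stub (520,150), strip (390,153) and channel (443,212) in the wrist view. The mat is clear. Next I'll measure the push bar and the bay.

```bash
cat >> h.py <<'E'
def caddy(tag,box):
    X=pts(tag); z=X[...,2]
    b=(X[...,0]>box[0])&(X[...,0]<box[1])&(X[...,1]>box[2])&(X[...,1]<box[3])
    s=X[b&(z>114)&(z<126)]; 
    if len(s): print(tag,'bar',rect(s[:,:2]),np.median(s[:,2]),len(s))
    s=X[b&(abs(z-60)<3)]
    if len(s): print(tag,'rim',rect(s[:,:2]),len(s))
E
python3 - <<'E'
from h import *
caddy('s9',(540,705,40,310)); caddy('d9',(540,705,40,310))
im=load('w9')[0]
# bar by pixels at z=122
print(atz('w9',[(290,108),(309,106),(294,302),(311,304)],122).round(1).tolist())
print(atz('w9',[(312,98),(588,98),(551,265)],60).round(1).tolist())
# bay tape line fits from w1 & s9 (white on bench)
E
```

```text
s9 bar [626.1 284.8 123.4  12.1  -0. ] 122.47252878920301 455
s9 rim [622.4 180.  221.  141.6  89.8] 973
d9 bar [623.8 282.3 126.7  18.1   0. ] 120.87080393323004 241
d9 rim [625.  173.  213.6 140.8  89.8] 576
[[686.6, 286.7, 122.0], [687.7, 276.1, 122.0], [561.2, 287.5, 122.0], [559.6, 276.1, 122.0]]
[[691.9, 275.5, 60.0], [692.8, 70.6, 60.0], [554.4, 68.9, 60.0]]
```

Call:
arm_command(dp=[[0,2,-3],[-0.5,5,-3],[-0.5,5.5,-3],[-0.5,5.5,-3],[-0.5,5.5,-1],[-0.5,5.5,0],[-0.5,5.5,0],[-0.5,5.5,0],[-0.5,5.5,0],[0,3,0]], dr=[[0,0,0],[0,0,0],[0,0,0],[0,0,0],[0,0,0],[0,0,0],[0,0,0],[0,0,0],[0,0,0],[0,0,0]], gripper=[118,118,118,118,118,118,118,118,118,118])

```text
t: 27.92
ee_pos: [572.1, -214.2, 300.6]
orientation: [[1.0, -0.003, 0.0], [-0.003, -1.0, -0.001], [0.0, 0.001, -1.0]]
force: [0.1, 0.5, -0.1]
grip_width: 46.0
```

Call:
arm_command(dp=[[0,0,0],[0,0,0]], dr=[[0,0,0],[0,0,0]], gripper=[118,118])

```text
t: 28.18
ee_pos: [572.8, -210.5, 300.4]
orientation: [[1.0, -0.001, -0.0], [-0.001, -1.0, 0.001], [-0.0, -0.001, -1.0]]
force: [-0.2, 0.6, -0.2]
grip_width: 46.1
```

Run:
```python
from h import *
s=r.get_state(); print(s['t'],s['ee_pos'],s['force'],s['grip_width'])
snap('wrist','w10')
```

```text
28.175 [ 572.83889618 -210.53287896  300.42944188] [-0.18498606  0.57568855 -0.15880947] 46.055587020669584
```

View pics/w10.png

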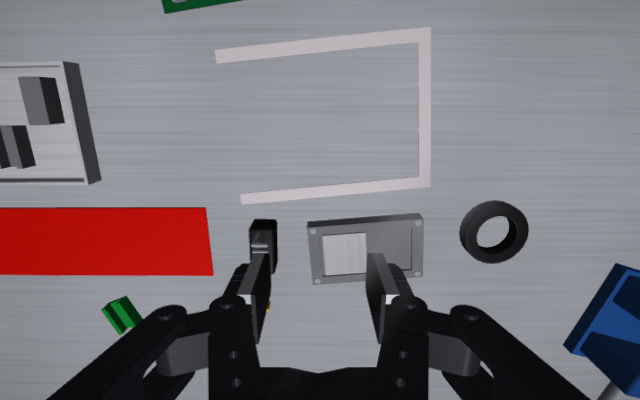

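The whole U is in view, with closed end at x≈425 px and open ends at (215,57) and (240,200). The pcb is beyond it at the top edge.

Run:
```python
from h import *
im,d,P,k=load('w10'); f=im.astype(int)
reg=np.zeros(d.shape,np.uint8); cv2.fillPoly(reg,[np.array([(205,42),(440,18),(440,196),(240,213),(228,190),(400,170),(405,50),(215,72)])],1)
m=(reg>0)&(f[...,0]>f[...,2]+2)&(f.min(2)>170)
m=cv2.morphologyEx(m.astype(np.uint8),cv2.MORPH_OPEN,np.ones((3,3)))
cv2.imwrite('pics/m10.png',m*255)
v,u=np.nonzero(m); W=atz('w10',np.c_[u,v],0)
print(len(u),rect(W[:,:2]), cv2.boxPoints(cv2.minAreaRect(W[:,:2].astype(np.float32))))
n='w10'
print(np.round(atz(n,[(431,28),(430,187),(241,204.5),(216,63)],0)[:,:2],1).tolist())
```

```text
2312 [ 622.5 -224.7  262.8  200.5  -84.5] [[ 510.10144 -103.57609]
 [ 535.4     -365.169  ]
 [ 734.9551  -345.87012]
 [ 709.6565   -84.27719]]
[[733.9, -348.5], [534.0, -367.0], [508.6, -101.9], [694.4, -83.6]]
```

View pics/m10.png

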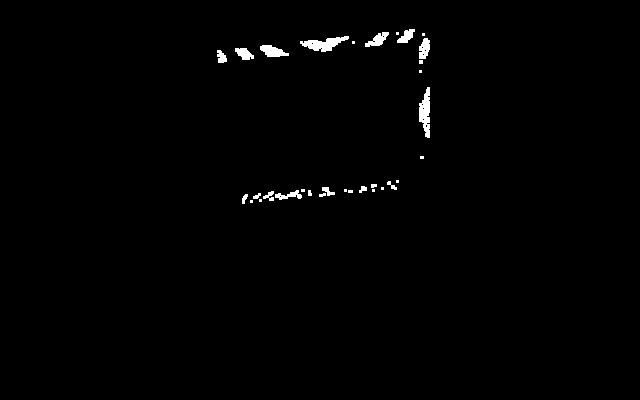

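Run:
```python
from h import *
im,d,P,k=load('w10'); f=cv2.GaussianBlur(im.astype(np.float32),(5,5),1.2)
reg=np.zeros(d.shape,np.uint8); cv2.fillPoly(reg,[np.array([(205,42),(440,18),(440,196),(240,213),(228,190),(400,170),(405,50),(215,72)])],1)
D=f[...,0]-f[...,2]
for p in [(320,45),(320,70),(425,110),(400,110),(300,196),(300,180),(280,50),(245,199)]: print(p,np.round(f[p[1],p[0]],1))
m=((reg>0)&(D>-3.5)).astype(np.uint8)
m=cv2.morphologyEx(m,cv2.MORPH_OPEN,np.ones((3,3)))
nn,lab,st,_=cv2.connectedComponentsWithStats(m); print(st[1:][st[1:,4]>100]); m=(lab==1+np.argmax(st[1:,4])).astype(np.uint8)
cv2.imwrite('pics/m10b.png',m*255)
v,u=np.nonzero(m); W=atz('w10',np.c_[u,v],0)
print(len(u),rect(W[:,:2]), cv2.boxPoints(cv2.minAreaRect(W[:,:2].astype(np.float32))))
crop('w10',205,15,445,215,3.3,'w10c')
```

```text
(320, 45) [188.7 181.4 185. ]
(320, 70) [149.  151.8 159.1]
(425, 110) [188.5 181.3 185. ]
(400, 110) [152.6 154.9 162.6]
(300, 196) [198.1 190.8 194.9]
(300, 180) [153.4 155.9 163.7]
(280, 50) [188.  180.9 184.8]
(245, 199) [193.6 186.4 190.9]
[[ 215   27  216  177 6929]]
6929 [ 622.5 -224.6  265.9  202.4  -84.4] [[ 508.77902  -102.099945]
 [ 534.7353   -366.7678  ]
 [ 736.18604  -347.01126 ]
 [ 710.2298    -82.343414]]
```

View pics/w10c.png

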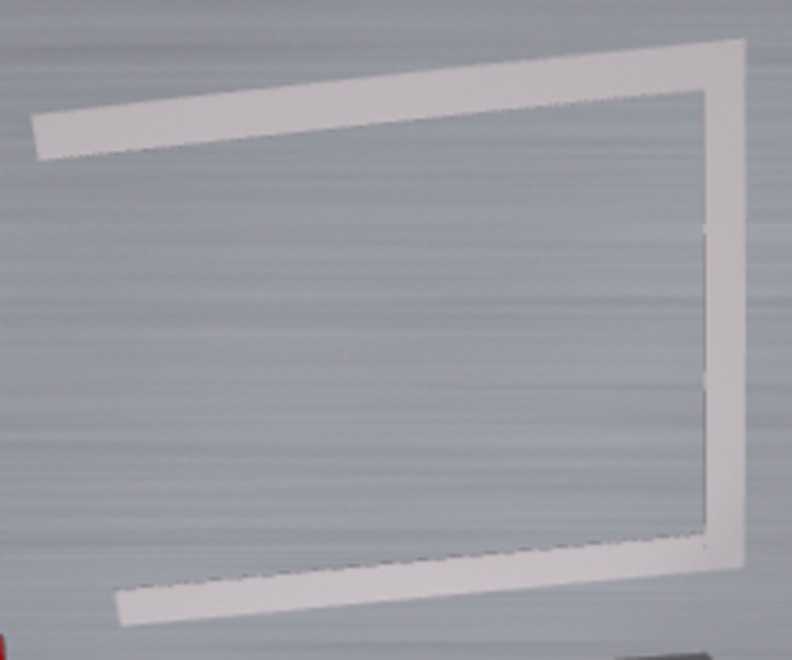

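Call:
arm_command(dp=[[0.5,-5,0],[0.5,-5.5,0],[0.5,-5.5,0],[0.5,-5.5,0],[0.5,-5.5,0],[0.5,-5.5,1],[0.5,-5.5,3],[0.5,-5.5,3],[0.5,-5.5,3],[0.5,-0.3,3]], dr=[[0,0,0],[0,0,0],[0,0,0],[0,0,0],[0,0,0],[0,0,0],[0,0,0],[0,0,0],[0,0,0],[0,0,0]], gripper=[118,118,118,118,118,118,118,118,118,118])

```text
t: 29.48
ee_pos: [621.6, 287.0, 169.9]
orientation: [[1.0, 0.007, 0.0], [0.007, -1.0, 0.002], [0.0, -0.002, -1.0]]
force: [-0.2, -0.9, -0.4]
grip_width: 46.0
```

Call:
arm_command(dp=[[0,0,0],[0,0,0],[0,0,0]], dr=[[0,0,0],[0,0,0],[0,0,0]], gripper=[118,118,118])

```text
t: 29.85
ee_pos: [623.9, 280.7, 173.1]
orientation: [[1.0, -0.001, 0.003], [-0.001, -1.0, 0.001], [0.003, -0.001, -1.0]]
force: [-0.4, 0.2, 0.1]
grip_width: 45.7
```

Run:
```python
from h import *
s=r.get_state(); print(s['t'],s['ee_pos'],s['force'],s['grip_width'],np.round(s['orientation'],4).tolist())
snap('wrist','w11');caddy('w11',(540,705,40,310))
```

```text
29.85 [623.9326593  280.74379149 173.0742331 ] [-0.39479404  0.1951198   0.12315928] 45.71579352632194 [[1.0, -0.001, 0.0033], [-0.001, -1.0, 0.001], [0.0033, -0.001, -1.0]]
w11 bar [623.2 283.  129.6  12.   -0. ] 120.8662715722937 3563
w11 rim [622.3 177.9 220.6 141.3 -89.8] 6598
```

View pics/w11.png

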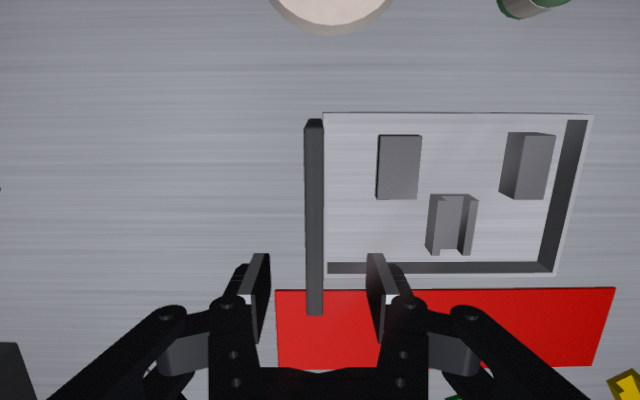

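Call:
arm_command(dp=[[-0.1,-0.18,3],[0,0,2.5],[0,0,1.5],[0,0,0.6],[0,0,0.1],[0,0,0],[0,0,0]], dr=[[0,0,0],[0,0,0],[0,0,0],[0,0,0],[0,0,0],[0,0,0],[0,0,0]], gripper=[118,118,118,118,118,118,118])

```text
t: 30.78
ee_pos: [622.7, 283.0, 94.7]
orientation: [[1.0, -0.0, 0.001], [-0.0, -1.0, 0.0], [0.001, -0.0, -1.0]]
force: [0.1, -0.2, 0.3]
grip_width: 45.8
```

Call:
arm_command(dp=[[0,0,0],[0,0,0],[0,0,0],[0,0,0],[0,0,0],[0,0,0]], dr=[[0,0,0],[0,0,0],[0,0,0],[0,0,0],[0,0,0],[0,0,0]], gripper=[160,190,255,255,255,255], grip_force=30)

```text
t: 31.52
ee_pos: [622.2, 282.8, 94.0]
orientation: [[1.0, -0.0, 0.0], [-0.0, -1.0, -0.0], [0.0, 0.0, -1.0]]
force: [0.3, 0.4, 1.2]
grip_width: 11.6
```

Call:
arm_command(dp=[[0,0.2,0.02],[0,0.4,0],[0,0.6,0],[0,0.8,0],[0,0.8,0],[0,0.8,0],[0,0.8,0],[0,0.8,0],[0,0.8,0],[0,0.8,0]], dr=[[0,0,0],[0,0,0],[0,0,0],[0,0,0],[0,0,0],[0,0,0],[0,0,0],[0,0,0],[0,0,0],[0,0,0]], gripper=[255,255,255,255,255,255,255,255,255,255])

```text
t: 32.78
ee_pos: [622.3, 214.3, 93.9]
orientation: [[1.0, -0.0, 0.001], [-0.0, -1.0, 0.0], [0.001, -0.0, -1.0]]
force: [0.8, 2.3, 5.6]
grip_width: 11.0
```

Call:
arm_command(dp=[[0,0.8,0],[-0.1,0.6,0],[-0.2,0.8,0],[-0.25,0.8,0],[-0.26,0.82,0],[-0.26,0.82,0],[-0.26,0.82,0],[-0.26,0.82,0],[-0.26,0.82,0],[-0.26,0.82,0]], dr=[[0,0,0],[0,0,0],[0,0,-0.005],[0,0,-0.007],[0,0,-0.007],[0,0,-0.007],[0,0,-0.007],[0,0,-0.007],[0,0,-0.007],[0,0,-0.007]], gripper=[255,255,255,255,255,255,255,255,255,255])

```text
t: 34.02
ee_pos: [602.7, 134.6, 93.9]
orientation: [[0.999, 0.054, 0.001], [0.054, -0.999, -0.0], [0.001, 0.0, -1.0]]
force: [1.3, 1.0, 5.3]
grip_width: 11.3
```

Run:
```python
from h import *
s=r.get_state(); print(s['t'],s['ee_pos'],s['force'],s['grip_width'],s['wrist_torque'],np.round(s['orientation'],4).tolist())
snap('wrist','w12');caddy('w12',(480,755,-100,310))
```

```text
34.025 [602.71708344 134.608889    93.88125262] [1.26190275 0.96391775 5.31175511] 11.301914234492468 [ 0.20001156 -0.19109855  0.05858157] [[0.9985, 0.0543, 0.0009], [0.0543, -0.9985, -0.0001], [0.0008, 0.0002, -1.0]]
w12 bar [616.8 133.  101.5  37.6 -10.1] 120.78312862371104 8060
w12 rim [608.4  30.2 219.6 142.  -86.6] 8341
```

View pics/w12.png

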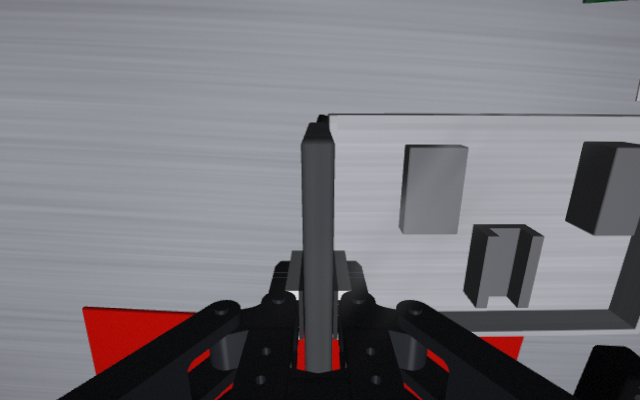

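Call:
arm_command(dp=[[-0.24,0.8,0],[-0.24,0.8,0],[-0.24,0.8,0],[-0.24,0.8,0],[-0.24,0.8,0],[-0.24,0.8,0],[0,0.8,0],[0,0.8,0],[0,0.6,0],[0,0.4,0]], dr=[[0,0,-0.0072],[0,0,-0.0072],[0,0,-0.0072],[0,0,-0.0072],[0,0,-0.0072],[0,0,-0.0072],[0,0,0],[0,0,0],[0,0,0],[0,0,0]], gripper=[255,255,255,255,255,255,255,255,255,255])

```text
t: 35.33
ee_pos: [593.2, 59.9, 93.8]
orientation: [[0.995, 0.096, -0.002], [0.096, -0.995, -0.0], [-0.002, -0.0, -1.0]]
force: [-1.4, 0.5, 6.5]
grip_width: 11.6
```

Run:
```python
from h import *
s=r.get_state(); print(s['t'],s['ee_pos'],s['force'],s['grip_width'],np.degrees(np.arctan2(s['orientation'][1,0],s['orientation'][0,0])))
u=np.array([np.cos(np.radians(-84.4)),np.sin(np.radians(-84.4))]); e=np.array([611.6,-113.1])-s['ee_pos'][:2]
print('along',e@u,'lateral(+left)',e@np.array([-u[1],u[0]]))
snap('wrist','w13');caddy('w13',(480,755,-160,310)); snap('side','d13')
```

```text
35.325 [593.16270353  59.85027208  93.81385712] [-1.4138301   0.4738862   6.45636121] 11.626674409824892 5.535383360834636
along 173.92401446227578 lateral(+left) 1.4723135674331556
w13 bar [607.4  58.8 101.2  37.3  -7.7] 120.71516734435124 8055
w13 rim [603.1 -44.7 217.9 141.4 -84.5] 8181
```

View pics/d13.png

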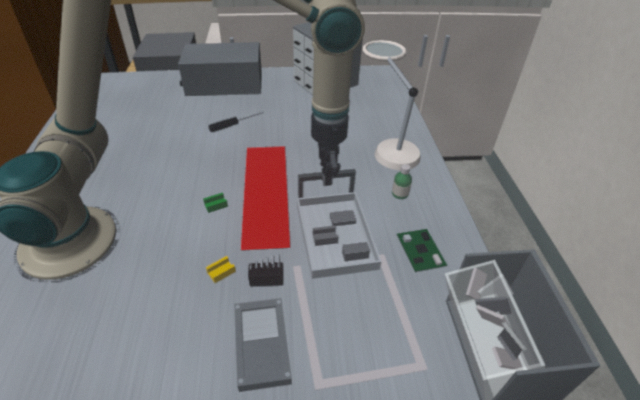

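The caddy is on line, outside the tape, with all offcuts in place. Rolling straight along the bay axis now.

Call:
arm_command(dp=[[0.03,0.6,0],[0.03,0.8,0],[0.03,0.8,0],[0.03,0.8,0],[0.03,0.8,0],[0,0.8,0],[0,0.8,0],[0,0.8,0],[0,0.8,0],[0,0.8,0]], dr=[[0,0,-0.001],[0,0,0],[0,0,0],[0,0,0],[0,0,0],[0,0,0],[0,0,0],[0,0,0],[0,0,0],[0,0,0]], gripper=[255,255,255,255,255,255,255,255,255,255])

```text
t: 36.67
ee_pos: [602.4, -17.3, 93.8]
orientation: [[0.995, 0.098, -0.001], [0.098, -0.995, 0.0], [-0.001, -0.0, -1.0]]
force: [-0.2, 1.4, 7.1]
grip_width: 11.6
```

Call:
arm_command(dp=[[0,0.8,0],[0,0.8,0],[0,0.8,0],[0,0.8,0],[0,0.8,0],[0,0.6,0],[0,0.5,0],[0,0,0]], dr=[[0,0,0],[0,0,0],[0,0,0],[0,0,0],[0,0,0],[0,0,0],[0,0,0],[0,0,0]], gripper=[255,255,255,255,255,255,255,255])

```text
t: 37.67
ee_pos: [607.6, -68.9, 93.8]
orientation: [[0.995, 0.098, -0.001], [0.098, -0.995, -0.001], [-0.001, 0.001, -1.0]]
force: [-0.2, -0.8, 5.5]
grip_width: 11.1
```

Run:
```python
from h import *
s=r.get_state(); print(s['t'],s['ee_pos'],s['force'],s['grip_width'],np.degrees(np.arctan2(s['orientation'][1,0],s['orientation'][0,0])))
u=np.array([np.cos(np.radians(-84.4)),np.sin(np.radians(-84.4))]); e=np.array([611.6,-113.1])-s['ee_pos'][:2]
print('along',e@u,'lateral(+left)',e@np.array([-u[1],u[0]]))
snap('wrist','w14');caddy('w14',(480,755,-330,310)); snap('side','d14'); snap('scene','s14')
caddy('s14',(480,755,-330,310));crop('s14',150,110,330,270,4.4,'s14c')
```

```text
37.675 [607.60986436 -68.90589409  93.82167164] [-0.18992323 -0.80694803  5.54650448] 11.092356094100069 5.606515019324641
along 44.37255412101419 lateral(+left) -0.3414966891241059
w14 bar [621.6 -69.9 102.   37.5  -7.6] 120.7098128464994 8080
w14 rim [ 618.1 -174.2  219.5  140.8  -84.4] 8270
s14 bar [607.3 -64.9 128.7  36.   -4.8] 121.63506276242703 248
s14 rim [ 587.7 -175.3  222.5  202.4  -84. ] 602
```

View pics/s14c.png

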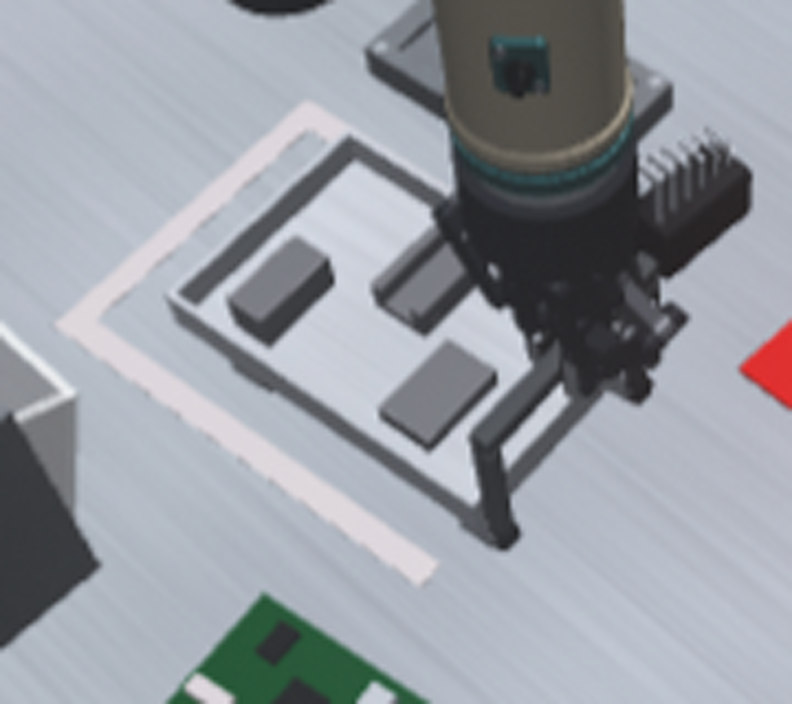

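View pics/w14.png

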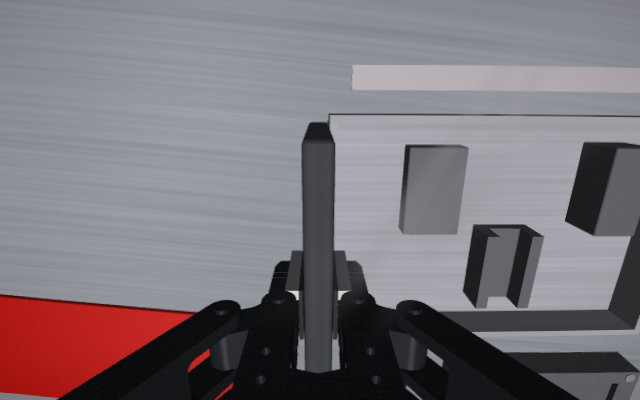

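Call:
arm_command(dp=[[0,0.5,0],[0,0.7,0],[0,0.7,0],[0,0.7,0],[0,0.6,0],[0,0.5,0],[0,0.4,0],[0,0.2,0],[0,0,0],[0,0,0]], dr=[[0,0,0],[0,0,0],[0,0,0],[0,0,0],[0,0,0],[0,0,0],[0,0,0],[0,0,0],[0,0,0],[0,0,0]], gripper=[255,255,255,255,255,255,255,255,255,255])

```text
t: 39.08
ee_pos: [611.7, -111.3, 93.9]
orientation: [[0.995, 0.098, -0.001], [0.098, -0.995, -0.001], [-0.001, 0.001, -1.0]]
force: [-0.1, -1.3, 6.0]
grip_width: 11.8
```

Run:
```python
from h import *
s=r.get_state(); print(s['t'],s['ee_pos'],s['force'],s['grip_width'],np.degrees(np.arctan2(s['orientation'][1,0],s['orientation'][0,0])))
u=np.array([np.cos(np.radians(-84.4)),np.sin(np.radians(-84.4))]); e=np.array([611.6,-113.1])-s['ee_pos'][:2]
print('along',e@u,'lateral(+left)',e@np.array([-u[1],u[0]]))
snap('wrist','w15');caddy('w15',(540,705,-360,310)); snap('side','d15'); snap('scene','s15')
crop('s15',150,100,330,260,4.4,'s15c');crop('d15',280,230,440,400,4.2,'d15c')
```

```text
39.075 [ 611.70032145 -111.34894282   93.85902511] [-0.11693079 -1.31720042  5.97805931] 11.834222773557762 5.620392725645101
along 1.7329104276414005 lateral(+left) -0.27071589508706717
w15 bar [ 625.8 -109.   101.    37.6   19.1] 120.69064642806839 8079
w15 rim [ 622.1 -216.3  219.5  141.3  -84.2] 8225
```

View pics/s15c.png

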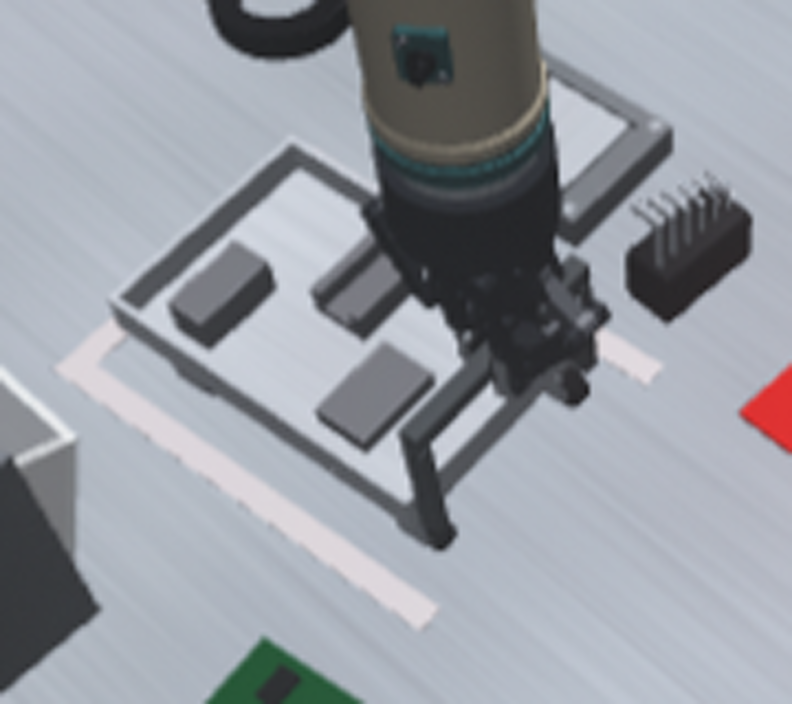

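View pics/d15c.png

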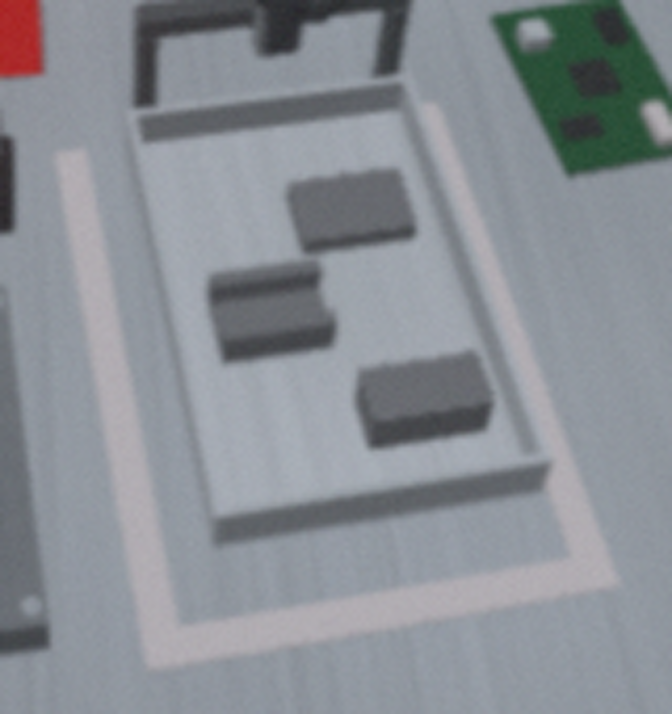

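Call:
arm_command(dp=[[0,0.1,0],[0,0,-0.05],[0,0,-0.05],[0,0,0],[0,0,0],[0,0,0],[0,0,0],[0,0,0],[0,0,0]], dr=[[0,0,0],[0,0,0],[0,0,0],[0,0,0],[0,0,0],[0,0,0],[0,0,0],[0,0,0],[0,0,0]], gripper=[255,255,255,255,230,200,160,120,120])

```text
t: 40.35
ee_pos: [612.5, -111.6, 94.7]
orientation: [[0.995, 0.098, 0.0], [0.098, -0.995, -0.0], [0.0, 0.0, -1.0]]
force: [-0.8, 0.1, 0.3]
grip_width: 45.1
```

Call:
arm_command(dp=[[0,0,-1],[0,0,-3],[0,0,-5],[0,0,-5],[-1,1,-5],[-4,4,-4],[-4,4,0],[0,2,0],[0,0,0],[0,0,0]], dr=[[0,0,0],[0,0,0],[0,0,0],[0,0,0],[0,0,0],[0,0,0],[0,0,0],[0,0,0.05],[0,0,0.048],[0,0,0]], gripper=[120,120,120,120,120,120,120,120,120,120])

```text
t: 41.6
ee_pos: [537.7, -225.7, 320.7]
orientation: [[1.0, -0.0, 0.0], [-0.0, -1.0, 0.0], [0.0, -0.0, -1.0]]
force: [-0.0, -0.1, -1.2]
grip_width: 45.0
```

Run:
```python
from h import *
s=r.get_state(); print(s['t'],s['ee_pos'],s['force'])
snap('wrist','w16'); snap('scene','s16'); snap('side','d16'); crop('d16',280,210,440,400,3.15*1.0,'d16c')
caddy('w16',(540,705,-360,310)); caddy('s16',(540,705,-360,310)); crop('s16',150,110,330,250,4.4,'s16c')
```

```text
41.6 [ 537.71005431 -225.68315828  320.73216055] [-0.00554815 -0.10114138 -1.20322027]
w16 bar [ 612.6 -112.6  129.1   13.1    5.5] 120.8200861600659 1795
w16 rim [ 623.3 -216.8  218.6  140.6  -84.5] 3527
s16 bar [ 611.5 -109.1  130.    13.3    5.5] 121.64787074920332 378
s16 rim [ 621.5 -214.3  222.8  142.3  -84.4] 775
```

View pics/w16.png

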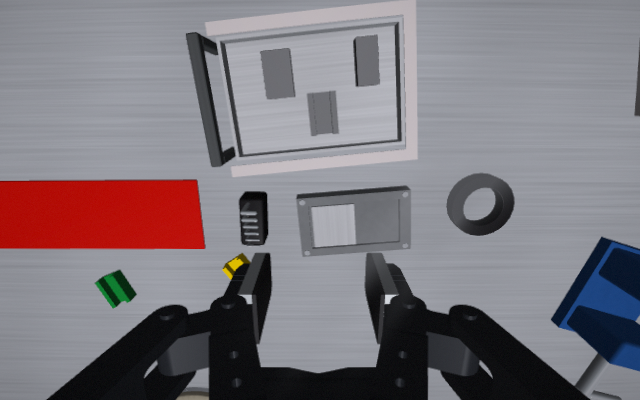

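View pics/s16c.png

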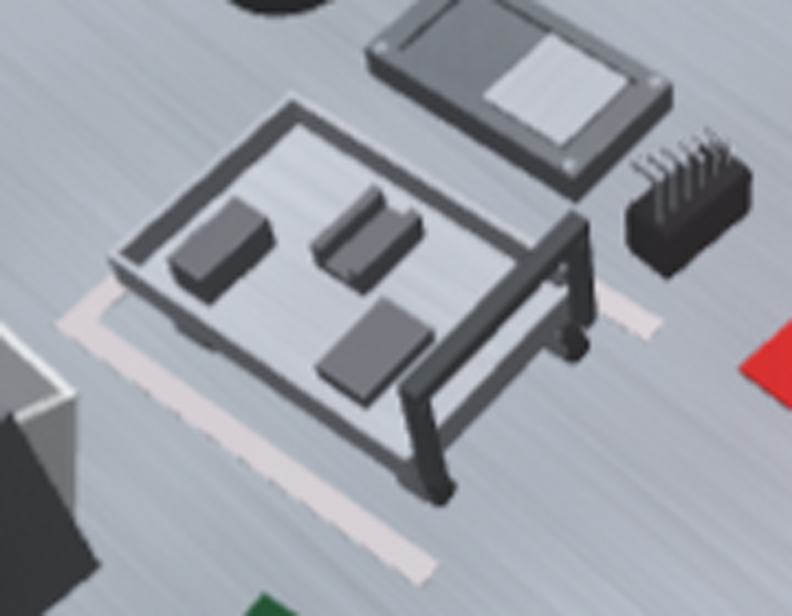

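Run:
```python
from h import *
u=np.array([np.cos(np.radians(-84.4)),np.sin(np.radians(-84.4))])
def tape(tag,poly,th=-3.5):
    im,d,P,k=load(tag); f=cv2.GaussianBlur(im.astype(np.float32),(3,3),0.8); D=f[...,0]-f[...,2]
    reg=np.zeros(d.shape,np.uint8); cv2.fillPoly(reg,[np.array(poly)],1)
    m=((reg>0)&(D>th)).astype(np.uint8)
    nn,lab,st,_=cv2.connectedComponentsWithStats(m); m=(lab==1+np.argmax(st[1:,4]))
    v,uu=np.nonzero(m); q=rect(atz(tag,np.c_[uu,v],0)[:,:2]); print(tag,q,'bay',q[:2]-8*u,len(v))
tape('scene0',[(217,128),(308,178),(300,192),(228,148),(180,184),(253,235),(245,246),(156,186)],-3)
tape('w10',[(205,42),(440,18),(440,196),(240,213),(228,190),(400,170),(405,50),(215,72)])
# wrist 16: outer corner pixels
crop('w16',180,0,430,185,3.1,'w16c')
for n,p in [('fl',(65,55)),('fr',(65,-55)),('rl',(-95,55)),('rr',(-95,-55))]:
    l=np.array([-u[1],u[0]]); X=np.r_[np.array([622,-216.6])+p[0]*u+p[1]*l,12]
    print(n,X.round(0),proj('s16',X).round(1),proj('d16',X).round(1),proj('w16',X).round(1))
```

```text
scene0 [ 621.4 -223.1  263.1  199.4  -84.3] bay [ 620.6193368 -215.1381808] 1263
w10 [ 622.4 -224.6  265.9  202.3  -84.4] bay [ 621.6193368 -216.6381808] 6935
fl [ 683. -276.   12.] [[195.9 183.8]] [[390.6 332.1]] [[357.7  42.9]]
fr [ 574. -287.   12.] [[227.3 154.4]] [[332.5 341.7]] [[362.9 131.8]]
rl [ 667. -117.   12.] [[246.9 218.8]] [[367.6 264.4]] [[231.4  56.7]]
rr [ 558. -127.   12.] [[277.5 186.5]] [[316.4 271.4]] [[245.5 143.6]]
```

View pics/w16c.png

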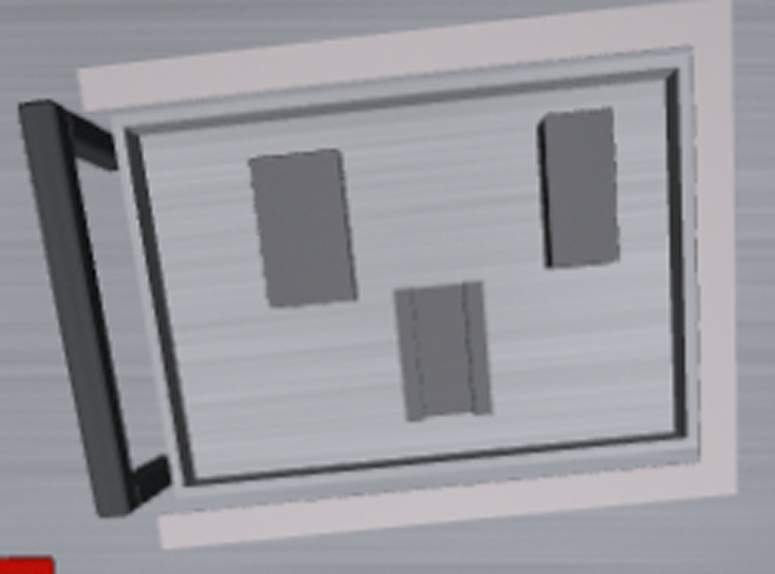

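View pics/d16c.png

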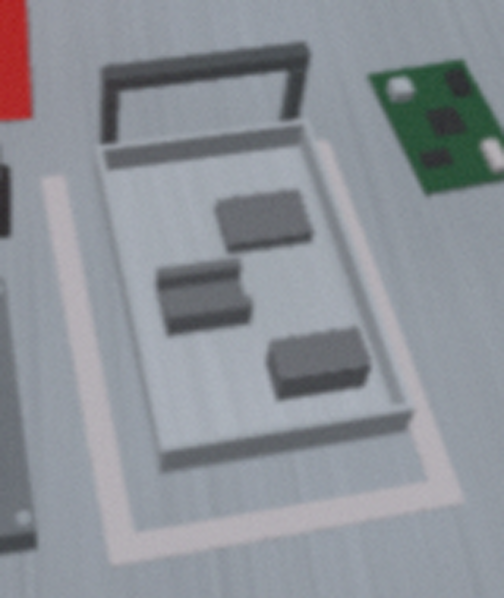

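Run:
```python
from h import *
snap('scene','s17'); caddy('s17',(540,705,-360,310))
a,b=load('scene0')[0].astype(int),load('s17')[0].astype(int)
for n,(x0,y0,x1,y1) in dict(hex=(290,140,322,173),pcb=(186,244,250,298)).items(): print(n,abs(a-b)[y0:y1,x0:x1].mean())
print(job.sign_off())
```

```text
s17 bar [ 612.3 -109.3  129.7   13.8    6.3] 121.83645035687516 377
s17 rim [ 621.1 -214.7  222.1  143.2  -84.4] 779
hex 3.3235479797979797
pcb 4.024498456790123
the job is handed in; nothing more can be done
None
```

The job is done and handed in at about 42 s of the 210 s allowed; sign-off gives no verdict.

- **Vent:** I pressed on the shutter and slid it until it met its end stop. A second push met about 4 N of resistance, and the pictures show the slots covered. Pictures alone left 2–3 mm of doubt, because the shutter seemed to start slightly off zero.
- **Offcuts:** Only the stub, strip and channel were on the mat. The channel was knocked to the mat's edge partway through, so I measured it again before picking it up. All three lie flat in the tray, loaded before the caddy moved.
- **Caddy:** I rolled it by the push bar and steered it onto the bay's line, with about the last 200 mm dead straight. The push pressed it lightly down (about 6 N) and never lifted it.
- **Final position:** The caddy sits within about 1 mm of the bay's centre along its length. Across it, the scene camera puts it within about 1 mm and the wrist camera about 1.7 mm off. Its angle matches the bay's to about 0.1°.
- **Castors:** Three castors appear where they should be when trailing straight. The front right one was hidden by the tray, so I am relying on the long straight roll for that one.
- **Left alone:** The hex key set and the circuit board show no visible change, and I did not touch the look-alikes.

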